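# Refill the filter holder from the drawer behind the bar tools

### The job

The filter holder is empty; a new pack of paper filters is in the clear drawer behind the tamper, the dosing cup and the milk jug. Stand these three aside on the tray, open the drawer and seat the pack upright in the holder; then shut the drawer fully and put the three back exactly where each stood. Do not let the drawer push them, tip nothing over, and leave the kitchen timer and the clear dripper alone.

Things in the scene. Friction and masses are not known exactly. Their poses are not given: they have to be found in the camera images.
- drawer_unit: Fixed clear acrylic unit at the back with one drawer; its front is its own -x. Shell x -25 to +71 mm, 240 wide (y), roof top 98 high, over most of the pack until the drawer is open. Origin on the worktop (z = 0) below it. A black mat, 4 thick, 370 wide, lies before it (x -230 to -90); tamper, dosing cup and jug stand on it in the drawer's path.
- drawer: Clear; slides 100 mm to its stop along the unit's -x; friction 1.5 N, stays put; may start up to 6 mm open. Origin on its underside, 10 mm up, over the unit's origin when shut; axes as the unit's. Inner floor 3 mm above it; front panel 236 wide, 86 high, outer face x = -67.5. Steel knob, 22 in diameter, axis x, head centre at [-86.5, 0, 65], 8 to 30 in front of the panel; pinch across y.
- filter_pack: Brown cardboard pack of paper filters, 46 (own x) x 112 (own y) x 75 mm high, 0.06 to 0.13 kg, loose. Stands upright in the drawer, long side along the drawer's travel, midway in its depth (inside x -62 to +61 in the drawer's frame); with the drawer fully open it is wholly in front of the roof. Origin: centre of its underside. May go in the holder either way round.
- filter_holder: Fixed plywood holder beside the drawer unit, open on top, empty at the start: outside 74 (own x) x 140 (own y) x 54 mm high, inside 62 x 128, inner floor 7 mm above the worktop, a low notch in its -x wall; its own y points roughly towards the robot. Origin: centre of its underside, on the worktop. The pack goes in upright, its 112 mm side along the holder's y.
- tray: Fixed tray of light wood with grey lining on the other side of the drawer unit: 280 mm (own x, away from the robot) x 170 mm (own y), floor 5 mm and rim 14 mm above the worktop. Origin: centre of its underside, on the worktop. Room for tamper, dosing cup and jug in a row along x.
- tamper: Tamper standing upright: steel base 57 mm in diameter, 26 high, on it an upright wooden grip up to 32 thick; 86 mm high in all, 0.42 kg. Origin: centre of its underside, z up. Grasp the wooden grip from above. Stands on the mat before the drawer, in one row (along the unit's y) with dosing cup and jug, about 120 mm from origin to origin, in any order.
- dosing_cup: Plain steel dosing cup, round, empty, no handle: 69 mm high, 54 wide at the rim, 40 at the base, 0.09 to 0.15 kg. Origin: centre of its underside, z up. Grasp it across from above.
- milk_jug: Pale blue empty milk jug, 85 mm high, 0.16 kg. Its round body is 67 mm wide (own x), centred at own y = +17 mm; a handle (12 mm thick) reaches to own y = -52, at the start towards the robot. Origin: centre of its 67 x 103 mm extents, on its underside, z up, so it shifts if the jug is turned about its body. Grasp the body from above across its x.
- clear_dripper: Bystander, to be left alone: clear cone dripper with a white wavy paper in it and a handle, 120 x 160 x 120 mm high, on the worktop at the far left or far right. Origin: centre of its extents, on its underside.
- kitchen_timer: Bystander, to be left alone: round white kitchen timer with a red grip on top, 58 mm wide, 39 mm high, on the worktop at the other far side. Origin: centre of its underside.
Mind the look-alikes: they are no part of the job. Leave any orange or purple look-alike of the tamper alone.

How it is judged:
By the outcome, as a careful person would: the job done as asked, in the order asked, and still so for the second after the job is handed in, with the robot touching nothing.
It also fails if it takes over 138 s, if anything falls off the work surface, if the arm or the gripper's body presses on something with over 40 N, if the wrist force passes 120 N, or if a joint passes its speed limit or range.

### The arm

A 6-joint arm with a two-finger parallel gripper is mounted at the origin on a cart in front of the work surface, level with it; the furniture and walls round the work are solid. World frame = base frame: x ahead of the robot, y to its left, z up, the work surface at z = 0. Lengths are in m, angles in degrees, forces in N, time in s.
With the tool pointing down it reaches from about 0.35 to 0.875 m from the base axis. Payload 4.2 kg.
Tool frame: the origin (TCP) lies between the finger pads; the fingertips stand 14 mm ahead of it and the grasp point (between the pads) lies 5 mm behind it; z points along the fingers, y is the line along which they close (so a half turn about z gives the same grasp; the last joint's range is limited). The gripper opens to 87 mm and grips with 3 to 60 N. Pads are 19 mm wide; open, the fingers measure 117 mm over their backs; the gripper's body (75 mm by 190 mm) begins 51 mm behind the grasp point.
Start: joints at [87.181, 22.042, 0.453, 0, -68.411, -14.817], TCP at [0.189, 0.596, 0.237] pointing down, gripper open.
Joint ranges: [-179.83, 179.83], [-69.29, 118.12], [-61.27, 80.66], [-181.25, 117.63], [-171.15, -9.14], [-177.46, 177.46]. Speed limits (degrees/s): [159.86, 159.86, 180, 180, 180, 180].

### API

Orientations are given as a 3x3 rotation matrix whose columns are the frame's x, y, z axes.
In Python, from station import * gives the robot as it stands. The module is installed in compiled form; this text tells all that it offers.
- The arm moves only by the tool play_rows, never from a script. Its argument "steps" is a list of rows, each an object of numbers: "ax", "ay", "az": the turn, a rotation vector about the tool's x, y, z in degrees; "dx", "dy", "dz": the shift along the tool's x, y, z in mm; "claw": the finger opening in mm, from 0 to 87. A call has 1 to 20 rows; each row shifts and turns the commanded pose from where the row before left it, along the tool's axes as they then stand; what a row does not reach is not made up. A row lasts 1/10 s, in which the tool goes at most 50 mm and 8.59 degrees, less where a joint would pass 70% of its speed; a pose out of reach is approached as far as the arm can. A call with a gripper value outside its range is refused whole. The fingers move at their own pace and stop on an object; the grip force is fixed at half the most. Time passes only in rows, so rows that do not move let the fingers close. It gives the time, the measured TCP pose, the force, the opening and the grip force at its end, in the units of the state.
- sense(): the state, without advancing time (a new reading comes with each control period).
- capture(name): name is "scene" or "top" or "wrist"; returns a dict with "frame" (400x640x3 uint8, blue, green, red), "range_z" (400x640 float32, m along the optical axis (not along the pixel's ray), 0 where there is no reading), "fx", "fy", "cx", "cy" (pixels), "xyz" and "rotation" of the camera in the world. Camera axes: x right, y down, z forward; pixel columns grow to the right and rows downward; lengths in m; the calibration is good to about 2 mm. A picture is of the moment at which its call begins.
- finish_job(): hands the job in; it is judged then, once.
The state is a dict: "time_s": time; "joints": joint angles; "joint_velocities": joint speeds; "effort": joint torques, N m; "tcp_pos": TCP position; "ee_rot": TCP orientation; "wrist_force": force on the tool from outside, world axes, zero at the start; "moment": the same for the moment, N m; "gripper_width": opening from 0.0 (shut) to 1.0 (fully open); "gripper_force": force on a finger pad.
Only numpy, scipy, OpenCV 4.12 (cv2) and the standard library are available. Lean on these libraries where they do the work, as an engineer would, in place of code of your own. Each camera call takes 0.05 s, during which the arm holds its last target. There are 200 camera calls.

## Working session

There is one attempt and no reset: what is moved stays moved. The work goes in short steps, Python scripts to look and compute and a tool call to move; the robot and the scene stay as the last step left them, time stands still between calls to the robot, and variables do not carry over. Pictures are saved under pics/ and viewed, at most 14 in all, crops included, and the job is handed in when it is done.

Besides the shell and the picture viewer there is one more tool, called after "Call:" as a command line: name --argument value ..., lists and objects as JSON in quotes. play_rows: Moves the arm, as the interface text tells. Its arguments: {"type":"object","properties":{"steps":{"type":"array"}},"required":["steps"]}

```bash
mkdir -p pics; cat > h.py <<'E'
import numpy as np, cv2
from station import *
def cap(n):
    c=capture(n); return c
def pt(c,u,v,z=None):
    d=np.array([(u-c["cx"])/c["fx"],(v-c["cy"])/c["fy"],1.0])
    R=np.array(c["rotation"]);o=np.array(c["xyz"]);w=R@d
    s=(z-o[2])/w[2] if z is not None else c["range_z"][int(round(v)),int(round(u))]
    return o+s*w
def cloud(c):
    v,u=np.mgrid[0:400,0:640]
    d=np.stack([(u-c["cx"])/c["fx"],(v-c["cy"])/c["fy"],np.ones_like(u,float)],-1)*c["range_z"][...,None]
    P=d@np.array(c["rotation"]).T+np.array(c["xyz"]); P[c["range_z"]==0]=np.nan
    return P
E
python3 - <<'E'
from h import *
import pickle
for n in("scene","top"):
    c=cap(n); pickle.dump(c,open(n+".pkl","wb")); cv2.imwrite(f"pics/{n}0.png",c["frame"]); print(n,c["xyz"],np.round(c["rotation"],3).tolist(),c["fx"],c["cx"],c["cy"])
print(sense())
E
```

```text
scene [-0.52682085 -0.97617417  1.09365393] [[0.659, -0.452, 0.601], [-0.752, -0.378, 0.54], [-0.017, -0.808, -0.589]] 515.5342979465352 319.56715831275267 208.72592119030196
top [0.27721972 0.01884654 1.34600319] [[0.025, -0.984, 0.177], [-1.0, -0.026, 0.001], [0.004, -0.177, -0.984]] 383.15748850440843 314.4670267628522 195.262123706095
{'time_s': 0.1, 'joints': array([ 8.71817253e+01,  2.20845036e+01,  3.88131201e-01, -2.27534013e-02,
       -6.84097216e+01, -1.48167405e+01]), 'joint_velocities': array([-0.02149142, -0.0789955 ,  0.16695418,  0.00087227,  0.01405212,
        0.06487142]), 'effort': array([-4.52236227e-04, -3.91694820e+01,  1.87933874e+01,  4.23192635e+00,
        1.34218097e-02, -7.74770047e-05]), 'tcp_pos': array([0.18918377, 0.5951585 , 0.23559867]), 'ee_rot': array([[ 9.52961346e-01, -3.03091508e-01, -4.59855715e-04],
       [-3.03091834e-01, -9.52959593e-01, -1.83126478e-03],
       [ 1.16816889e-04,  1.88450306e-03, -9.99998217e-01]]), 'wrist_force': array([ 0.29345325,  0.06091723, -0.6903502 ]), 'moment': array([0.01858697, 0.00854217, 0.02498628]), 'gripper_force': 0.0, 'gripper_width': 0.9991754669928489}
```

View pics/scene0.png

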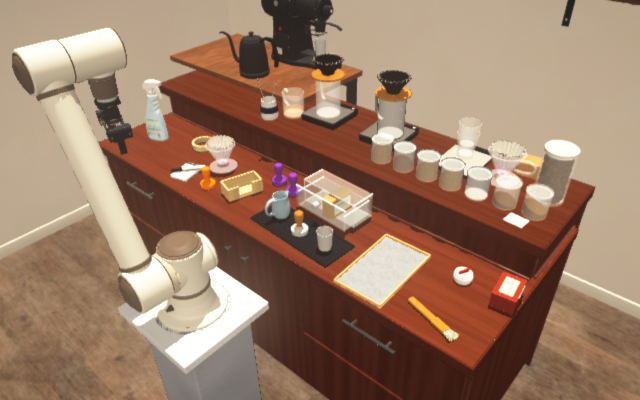

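View pics/top0.png

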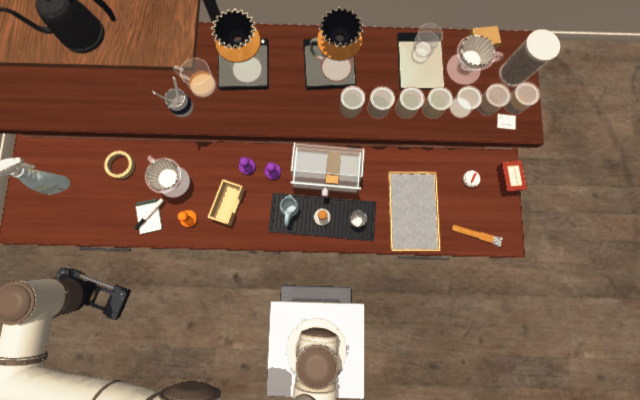

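The scene view shows the drawer unit at (334,200), and on the mat the jug (279,206), tamper (299,222) and cup (325,240). The holder is at (242,186) and the tray at (383,268).

Candidates for the tamper in the top view:
- (322,216): steel base on the mat with a wood grip. This one fits the description.
- (187,218): orange look-alike, leave alone.
- (246,166) and (272,171): purple look-alikes, leave alone.

The cup is the steel one at (358,219), not the canisters on the shelf. The jug is at (289,207).

```bash
python3 - <<'E'
from h import *
import pickle
c=pickle.load(open("top.pkl","rb"))
for n,u,v,z in [("jug",288,208,.05),("tamper",322,216,.08),("cup",358,219,.07),("knob",325,192,.075),("mat_tl",272,194,.004),("mat_tr",376,203,.004),("mat_bl",270,232,.004),("mat_br",375,240,.004),("tray_tl",389,172,.014),("tray_tr",437,173,.014),("tray_bl",391,251,.014),("tray_br",439,250,.014),("hold_tl",220,180,.054),("tr",244,184,.054),("bl",208,221,.054),("br",233,226,.054),("roof_tl",293,146,.098),("roof_tr",363,148,.098),("purple",272,171,.05)]:
    print(n,np.round(pt(c,u,v,z),3)[:2])
f=cv2.resize(c["frame"][130:260,180:450],None,fx=2.9,fy=2.9,interpolation=cv2.INTER_CUBIC); cv2.imwrite("pics/c1.png",f)
w=cap("wrist");s=sense();R=np.array(s["ee_rot"])
print("wristcam in tool",R.T@(np.array(w["xyz"])-s["tcp_pos"]),np.round(R.T@np.array(w["rotation"]),3),w["fx"],w["cx"],w["cy"])
E
```

```text
jug [0.464 0.109]
tamper [ 0.435 -0.007]
cup [ 0.43  -0.128]
knob [ 0.518 -0.016]
mat_tl [0.519 0.171]
mat_tr [ 0.496 -0.199]
mat_bl [0.384 0.172]
mat_br [ 0.366 -0.195]
tray_tl [ 0.608 -0.245]
tray_tr [ 0.609 -0.416]
tray_bl [ 0.329 -0.249]
tray_br [ 0.336 -0.415]
hold_tl [0.555 0.346]
tr [0.543 0.263]
bl [0.412 0.377]
br [0.397 0.292]
roof_tl [0.669 0.097]
roof_tr [ 0.668 -0.141]
purple [0.592 0.169]
wristcam in tool [ 0.06656773 -0.00126651 -0.14918473] [[ 0.    -0.97  -0.241]
 [ 1.     0.     0.   ]
 [-0.    -0.241  0.97 ]] 333.38004256017973 314.91998509440356 204.81466082672108
```

View pics/c1.png

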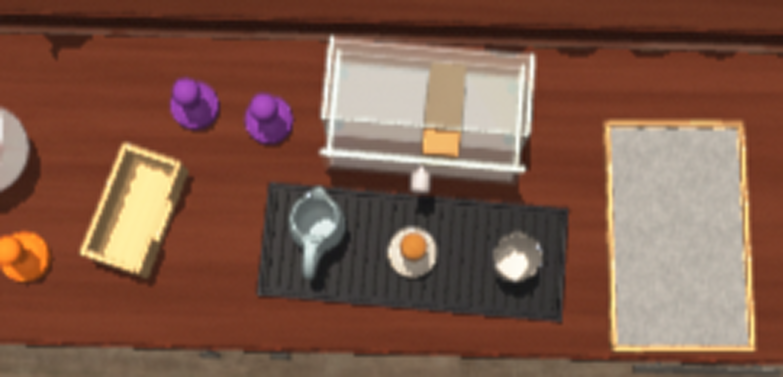

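The crop confirms the choice: on the mat the jug is at (317,220), the wood-grip tamper on its steel base at (413,250) and the cup at (517,258), with the knob at (420,180). I'll move to a viewing pose above the mat.

Call:
play_rows --steps '[{"dx": 30, "dy": 27, "dz": -10, "claw": 87}, {"dx": 30, "dy": 27, "dz": -10, "claw": 87}, {"dx": 30, "dy": 27, "dz": -10, "claw": 87}, {"dx": 30, "dy": 27, "dz": -10, "claw": 87}, {"dx": 30, "dy": 27, "dz": -10, "claw": 87}, {"dx": 30, "dy": 27, "dz": -10, "claw": 87}, {"dx": 30, "dy": 27, "dz": -10, "claw": 87}, {"dx": 30, "dy": 27, "dz": -10, "claw": 87}, {"dx": 30, "dy": 27, "dz": -10, "claw": 87}, {"dx": 30, "dy": 27, "dz": -10, "claw": 87}, {"dx": 30, "dy": 27, "dz": -10, "claw": 87}, {"dx": 30, "dy": 27, "dz": -10, "claw": 87}, {"dx": 30, "dy": 27, "dz": -10, "claw": 87}, {"dx": 30, "dy": 27, "dz": -10, "claw": 87}, {"dx": 30, "dy": 27, "dz": -10, "claw": 87}, {"dx": 30, "dy": 27, "dz": -10, "claw": 87}, {"dx": 23, "dy": 27, "dz": -10, "claw": 87}, {"az": -7, "claw": 87}, {"az": -7, "claw": 87}, {"claw": 87}]'

```text
invalid input at $.steps[0]: expected keys ax, ay, az, dx, dy, dz, claw
```

```bash
python3 - <<'E'
from h import *
import pickle
c=cap("wrist"); pickle.dump(c,open("w1.pkl","wb")); cv2.imwrite("pics/w1.png",c["frame"]); s=sense();print(s["tcp_pos"],s["ee_rot"],s["joints"],s["joint_velocities"],c["xyz"])
E
```

```text
[0.18921795 0.59529845 0.2358667 ] [[ 9.52978522e-01 -3.03037676e-01 -3.21590383e-04]
 [-3.03037830e-01 -9.52977579e-01 -1.34420157e-03]
 [ 1.00875296e-04  1.37844928e-03 -9.99999045e-01]] [ 8.71823064e+01  2.20740315e+01  4.08537325e-01 -1.57201522e-02
 -6.84123363e+01 -1.48166707e+01] [ 0.01642661 -0.08568689  0.15669673  0.09707112  0.02569519  0.13001342] [0.25312491 0.57652392 0.38504272]
```

View pics/w1.png

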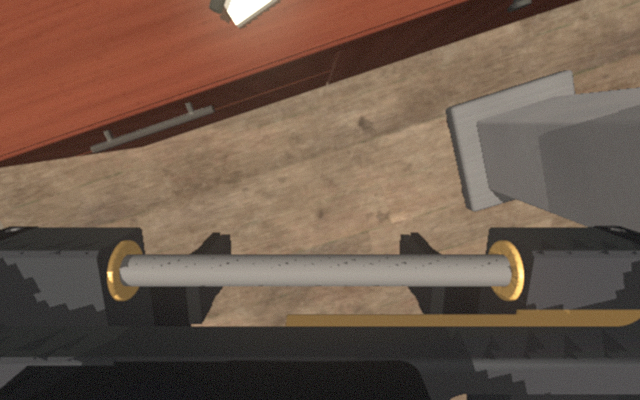

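The wrist view shows only the counter edge and floor, with the gripper blocking rows below about 230. The move was refused because every row needs all the keys, so I'll resend it.

Call:
play_rows --steps '[{"ax": 0, "ay": 0, "az": 0, "dx": 27, "dy": 28, "dz": -11, "claw": 87}, {"ax": 0, "ay": 0, "az": 0, "dx": 27, "dy": 28, "dz": -11, "claw": 87}, {"ax": 0, "ay": 0, "az": 0, "dx": 27, "dy": 28, "dz": -11, "claw": 87}, {"ax": 0, "ay": 0, "az": 0, "dx": 27, "dy": 28, "dz": -11, "claw": 87}, {"ax": 0, "ay": 0, "az": 0, "dx": 27, "dy": 28, "dz": -11, "claw": 87}, {"ax": 0, "ay": 0, "az": 0, "dx": 27, "dy": 28, "dz": -11, "claw": 87}, {"ax": 0, "ay": 0, "az": 0, "dx": 27, "dy": 28, "dz": -11, "claw": 87}, {"ax": 0, "ay": 0, "az": 0, "dx": 27, "dy": 28, "dz": -11, "claw": 87}, {"ax": 0, "ay": 0, "az": 0, "dx": 27, "dy": 28, "dz": -11, "claw": 87}, {"ax": 0, "ay": 0, "az": 0, "dx": 27, "dy": 28, "dz": -11, "claw": 87}, {"ax": 0, "ay": 0, "az": 0, "dx": 27, "dy": 28, "dz": -11, "claw": 87}, {"ax": 0, "ay": 0, "az": 0, "dx": 27, "dy": 28, "dz": -11, "claw": 87}, {"ax": 0, "ay": 0, "az": 0, "dx": 27, "dy": 28, "dz": -11, "claw": 87}, {"ax": 0, "ay": 0, "az": 0, "dx": 27, "dy": 28, "dz": -11, "claw": 87}, {"ax": 0, "ay": 0, "az": 0, "dx": 27, "dy": 28, "dz": -11, "claw": 87}, {"ax": 0, "ay": 0, "az": 0, "dx": 27, "dy": 28, "dz": -11, "claw": 87}, {"ax": 0, "ay": 0, "az": 0, "dx": 23, "dy": 28, "dz": -11, "claw": 87}, {"ax": 0, "ay": 0, "az": -7, "dx": 0, "dy": 0, "dz": 0, "claw": 87}, {"ax": 0, "ay": 0, "az": -7, "dx": 0, "dy": 0, "dz": 0, "claw": 87}, {"ax": 0, "ay": 0, "az": 0, "dx": 0, "dy": 0, "dz": 0, "claw": 87}]'

```text
time_s: 2.2
tcp_pos: [0.4787, 0.0037, 0.4233]
ee_rot: [[0.998, -0.065, -0.001], [-0.065, -0.998, 0.0], [-0.001, -0.0, -1.0]]
wrist_force: [0.0, 0.2, 0.5]
gripper_width: 0.999
gripper_force: 0.0
```

```bash
python3 - <<'E'
from h import *
import pickle
c=cap("wrist"); pickle.dump(c,open("w1.pkl","wb")); cv2.imwrite("pics/w2.png",c["frame"]); s=sense();print(s["tcp_pos"],s["ee_rot"],s["joints"],s["joint_velocities"],c["xyz"])
E
```

```text
[0.47860678 0.00395653 0.42335606] [[ 9.97804243e-01 -6.62306142e-02 -4.46116754e-04]
 [-6.62306428e-02 -9.97804339e-01 -4.98212364e-05]
 [-4.41837542e-04  7.92584404e-05 -9.99999899e-01]] [ 1.99738223e+01  3.00269914e+00  1.79508857e+00 -6.04971409e-03
 -8.88173876e+01  6.62287884e+01] [ 0.65574218 -0.09382606 -0.08832032 -0.02784091  0.02198859 -0.73815158] [5.45552379e-01 4.14228243e-04 5.72586978e-01]
```

View pics/w2.png

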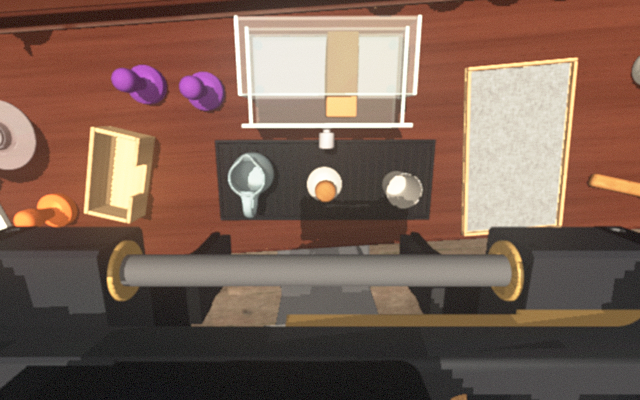

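The wrist view shows the whole job. The jug is at (250,178), the tamper at (325,185), the cup at (403,189), the knob at (327,140) and the pack at (341,75). The holder is at (118,175) and the tray at (518,148).

```bash
python3 - <<'E'
from h import *
import pickle
c=pickle.load(open("w1.pkl","rb")); f=c["frame"]; P=cloud(c); V=np.zeros((400,640),bool);V[:228]=1
g=f.max(2)
def rect(m,z,n):
    m=cv2.morphologyEx(m.astype(np.uint8),cv2.MORPH_CLOSE,np.ones((5,5)))
    k=max(cv2.findContours(m,0,2)[0],key=cv2.contourArea)
    p=np.array([pt(c,*q[0].astype(float),z)[:2] for q in k],np.float32)
    (cx,cy),(a,b),t=cv2.minAreaRect(p*1000); print(n,"c",round(cx,1),round(cy,1),"size",round(a,1),round(b,1),"ang",round(t,2))
X,Y=[P[...,i] for i in(0,1)]; Z=P[...,2]
reg=lambda x0,x1,y0,y1:V&(X>x0)&(X<x1)&(Y>y0)&(Y<y1)
rect(reg(.34,.54,-.23,.2)&((g<75)|(Z>.03)),.004,"mat")
hsv=cv2.cvtColor(f,cv2.COLOR_BGR2HSV)
rect(reg(.36,.62,.23,.42)&(hsv[...,0]>15)&(hsv[...,0]<35)&(hsv[...,1]>60)&(Z>.0),.054,"holder(rim)")
rect(reg(.36,.62,.23,.42)&(Z>.045),.054,"holder z>45")
rect(reg(.3,.64,-.45,-.21)&(hsv[...,0]>15)&(hsv[...,0]<35),.014,"tray")
for n,b in {"jug":(.35,.53,.04,.17),"tamper":(.35,.5,-.06,.05),"cup":(.35,.5,-.19,-.08),"knob":(.48,.54,-.05,.03),"pack":(.52,.72,-.12,.0)}.items():
    for lo,hi in((.015,.03),(.03,.05),(.05,.066),(.066,.08),(.08,.1)):
        m=reg(*b)&(Z>lo)&(Z<hi)
        if m.sum()>5: q=P[m]*1000; print(n,lo,m.sum(),"x",np.percentile(q[:,0],[2,98]).round(),"y",np.percentile(q[:,1],[2,98]).round(),"top",q[:,2].max().round(),"med",np.median(q[:,:2],0).round(1))
E
python3 - <<'E'
import cv2,pickle
f=pickle.load(open("w1.pkl","rb"))["frame"]
cv2.imwrite("pics/w3.png",cv2.resize(f[10:225,210:440],None,fx=2.7,fy=2.7,interpolation=cv2.INTER_CUBIC))
E
```

```text
mat c 461.2 -11.4 size 368.4 172.3 ang 86.31
holder(rim) c 482.9 314.7 size 95.8 146.9 ang 72.59
holder z>45 c 483.7 323.5 size 78.9 141.3 ang 72.61
tray c 476.9 -329.4 size 275.8 174.7 ang 1.22
jug 0.015 196 x [444. 487.] y [101. 135.] top 30.0 med [457.  127.9]
jug 0.03 307 x [413. 505.] y [ 74. 137.] top 50.0 med [459.2 109.2]
jug 0.05 217 x [410. 503.] y [ 76. 131.] top 66.0 med [483.5  85. ]
jug 0.066 156 x [410. 497.] y [ 80. 130.] top 80.0 med [472.3  90.7]
jug 0.08 567 x [419. 504.] y [ 81. 132.] top 93.0 med [454.5 110. ]
tamper 0.015 537 x [422. 471.] y [-34.  19.] top 30.0 med [454.8  -6.1]
tamper 0.03 15 x [446. 460.] y [-16.   8.] top 32.0 med [453.7  -5.5]
tamper 0.066 45 x [443. 460.] y [-22.   8.] top 80.0 med [456.9  -3.3]
tamper 0.08 333 x [431. 458.] y [-22.   6.] top 92.0 med [445.4  -7.5]
cup 0.015 154 x [413. 458.] y [-150. -105.] top 30.0 med [ 427.8 -138.8]
cup 0.03 240 x [412. 459.] y [-152. -104.] top 50.0 med [ 429.1 -139.1]
cup 0.05 219 x [411. 460.] y [-153. -103.] top 66.0 med [ 428.9 -138.6]
cup 0.066 175 x [409. 462.] y [-154. -102.] top 76.0 med [ 426.8 -138.3]
knob 0.066 43 x [509. 537.] y [-25.  -4.] top 80.0 med [529.9 -19.1]
knob 0.08 304 x [509. 540.] y [-47.  -3.] top 100.0 med [523.9 -15. ]
pack 0.015 234 x [539. 582.] y [-117.   -2.] top 17.0 med [560.4 -80.4]
pack 0.03 8 x [550. 578.] y [-42. -15.] top 49.0 med [563.4 -15.4]
pack 0.05 14 x [550. 583.] y [-42. -15.] top 65.0 med [550.3 -32.6]
pack 0.066 60 x [523. 580.] y [-61.  -6.] top 80.0 med [536. -16.]
pack 0.08 7327 x [534. 673.] y [-117.   -3.] top 100.0 med [619.2 -54. ]
```

View pics/w3.png

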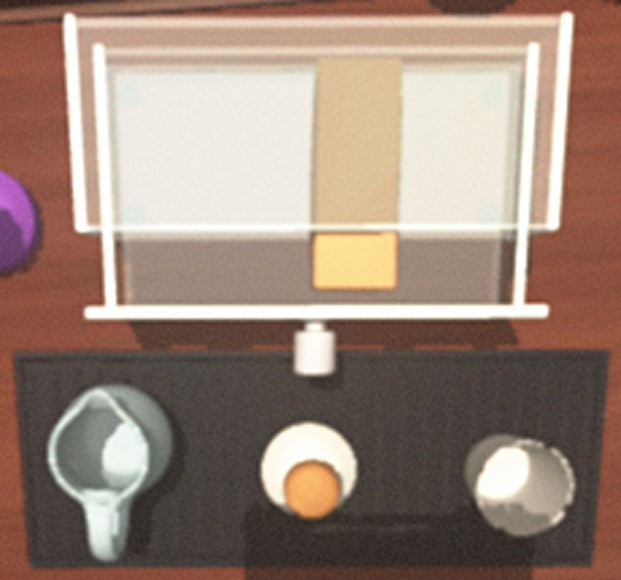

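The crop shows the jug at (105,450) with its handle towards the robot, the tamper at (310,475) and the cup at (520,485). The knob is at (315,352), with the pack behind it at (355,170).

In metres, I place the cup at (.4355,-.128), the tamper at (.445,-.0075), the jug body at about (.471,.107) and the tray centre at (.477,-.330). The unit's yaw is -3.7°. I'll take the cup first.

Call:
play_rows --steps '[{"ax": 0, "ay": 0, "az": 0, "dx": -8.5, "dy": 33.5, "dz": 36, "claw": 87}, {"ax": 0, "ay": 0, "az": 0, "dx": -8.5, "dy": 33.5, "dz": 36, "claw": 87}, {"ax": 0, "ay": 0, "az": 0, "dx": -8.5, "dy": 33.5, "dz": 36, "claw": 87}, {"ax": 0, "ay": 0, "az": 0, "dx": -8.5, "dy": 33.5, "dz": 36, "claw": 87}, {"ax": 0, "ay": 0, "az": 0, "dx": 0, "dy": 0, "dz": 45, "claw": 87}, {"ax": 0, "ay": 0, "az": 0, "dx": 0, "dy": 0, "dz": 45, "claw": 87}, {"ax": 0, "ay": 0, "az": 0, "dx": 0, "dy": 0, "dz": 45, "claw": 87}, {"ax": 0, "ay": 0, "az": 0, "dx": 0, "dy": 0, "dz": 40, "claw": 87}, {"ax": 0, "ay": 0, "az": 0, "dx": 0, "dy": 0, "dz": 30, "claw": 87}, {"ax": 0, "ay": 0, "az": 0, "dx": 0, "dy": 0, "dz": 20, "claw": 87}, {"ax": 0, "ay": 0, "az": 0, "dx": 0, "dy": 0, "dz": 4, "claw": 87}, {"ax": 0, "ay": 0, "az": 0, "dx": 0, "dy": 0, "dz": 0, "claw": 87}, {"ax": 0, "ay": 0, "az": 0, "dx": 0, "dy": 0, "dz": 0, "claw": 30}, {"ax": 0, "ay": 0, "az": 0, "dx": 0, "dy": 0, "dz": 0, "claw": 30}, {"ax": 0, "ay": 0, "az": 0, "dx": 0, "dy": 0, "dz": 0, "claw": 30}, {"ax": 0, "ay": 0, "az": 0, "dx": 0, "dy": 0, "dz": 0, "claw": 30}, {"ax": 0, "ay": 0, "az": 0, "dx": 0, "dy": 0, "dz": 0, "claw": 30}]'

```text
time_s: 3.95
tcp_pos: [0.4365, -0.1274, 0.051]
ee_rot: [[0.998, -0.064, 0.001], [-0.064, -0.998, 0.0], [0.001, -0.0, -1.0]]
wrist_force: [-0.1, -1.6, 0.4]
gripper_width: 0.631
gripper_force: 0.3
```

Call:
play_rows --steps '[{"ax": 0, "ay": 0, "az": 0, "dx": 0, "dy": 0, "dz": 0, "claw": 30}, {"ax": 0, "ay": 0, "az": 0, "dx": 0, "dy": 0, "dz": 0, "claw": 30}, {"ax": 0, "ay": 0, "az": 0, "dx": 0, "dy": 0, "dz": 0, "claw": 30}, {"ax": 0, "ay": 0, "az": 0, "dx": 0, "dy": 0, "dz": -20, "claw": 30}, {"ax": 0, "ay": 0, "az": 0, "dx": 0, "dy": 0, "dz": -40, "claw": 30}, {"ax": 0, "ay": 0, "az": 0, "dx": -7, "dy": 34, "dz": 0, "claw": 30}, {"ax": 0, "ay": 0, "az": 0, "dx": -7, "dy": 34, "dz": 0, "claw": 30}, {"ax": 0, "ay": 0, "az": 0, "dx": -7, "dy": 34, "dz": 0, "claw": 30}, {"ax": 0, "ay": 0, "az": 0, "dx": -7, "dy": 34, "dz": 0, "claw": 30}, {"ax": 0, "ay": 0, "az": 0, "dx": -7, "dy": 34, "dz": 0, "claw": 30}, {"ax": 0, "ay": 0, "az": 0, "dx": -10, "dy": 36, "dz": 0, "claw": 30}, {"ax": 0, "ay": 0, "az": 0, "dx": 0, "dy": 0, "dz": 30, "claw": 30}, {"ax": 0, "ay": 0, "az": 0, "dx": 0, "dy": 0, "dz": 20, "claw": 30}, {"ax": 0, "ay": 0, "az": 0, "dx": 0, "dy": 0, "dz": 6, "claw": 30}, {"ax": 0, "ay": 0, "az": 0, "dx": 0, "dy": 0, "dz": 2, "claw": 30}, {"ax": 0, "ay": 0, "az": 0, "dx": 0, "dy": 0, "dz": 0, "claw": 30}]'

```text
time_s: 5.55
tcp_pos: [0.3789, -0.3301, 0.0529]
ee_rot: [[0.998, -0.063, 0.001], [-0.063, -0.998, -0.0], [0.001, 0.0, -1.0]]
wrist_force: [-0.2, -0.3, -0.8]
gripper_width: 0.578
gripper_force: 29.9
```

Call:
play_rows --steps '[{"ax": 0, "ay": 0, "az": 0, "dx": 0, "dy": 0, "dz": 0, "claw": 87}, {"ax": 0, "ay": 0, "az": 0, "dx": 0, "dy": 0, "dz": 0, "claw": 87}, {"ax": 0, "ay": 0, "az": 0, "dx": 0, "dy": 0, "dz": 0, "claw": 87}, {"ax": 0, "ay": 0, "az": 0, "dx": 0, "dy": 0, "dz": -20, "claw": 87}, {"ax": 0, "ay": 0, "az": 0, "dx": 0, "dy": 0, "dz": -40, "claw": 87}, {"ax": 0, "ay": 0, "az": 0, "dx": 0, "dy": 0, "dz": -40, "claw": 87}, {"ax": 0, "ay": 0, "az": 0, "dx": 6, "dy": -41, "dz": 0, "claw": 87}, {"ax": 0, "ay": 0, "az": 0, "dx": 6, "dy": -41, "dz": 0, "claw": 87}, {"ax": 0, "ay": 0, "az": 0, "dx": 6, "dy": -41, "dz": 0, "claw": 87}, {"ax": 0, "ay": 0, "az": 0, "dx": 6, "dy": -41, "dz": 0, "claw": 87}, {"ax": 0, "ay": 0, "az": 0, "dx": 6, "dy": -41, "dz": 0, "claw": 87}, {"ax": 0, "ay": 0, "az": 0, "dx": 6, "dy": -41, "dz": 0, "claw": 87}, {"ax": 0, "ay": 0, "az": 0, "dx": 5, "dy": -40, "dz": 0, "claw": 87}, {"ax": 0, "ay": 0, "az": 0, "dx": 5, "dy": -40, "dz": 0, "claw": 87}, {"ax": 0, "ay": 0, "az": 0, "dx": 0, "dy": 0, "dz": 20, "claw": 87}, {"ax": 0, "ay": 0, "az": 0, "dx": 0, "dy": 0, "dz": 40, "claw": 87}, {"ax": 0, "ay": 0, "az": 0, "dx": 0, "dy": 0, "dz": 26, "claw": 87}, {"ax": 0, "ay": 0, "az": 0, "dx": 0, "dy": 0, "dz": 6, "claw": 87}, {"ax": 0, "ay": 0, "az": 0, "dx": 0, "dy": 0, "dz": 0, "claw": 87}]'

```text
time_s: 7.45
tcp_pos: [0.4448, -0.0078, 0.0604]
ee_rot: [[0.998, -0.063, -0.001], [-0.063, -0.998, -0.001], [-0.001, 0.001, -1.0]]
wrist_force: [-0.1, 0.3, 0.9]
gripper_width: 1.001
gripper_force: 0.0
```

Call:
play_rows --steps '[{"ax": 0, "ay": 0, "az": 0, "dx": 0, "dy": 0, "dz": 0, "claw": 10}, {"ax": 0, "ay": 0, "az": 0, "dx": 0, "dy": 0, "dz": 0, "claw": 10}, {"ax": 0, "ay": 0, "az": 0, "dx": 0, "dy": 0, "dz": 0, "claw": 10}, {"ax": 0, "ay": 0, "az": 0, "dx": 0, "dy": 0, "dz": 0, "claw": 10}, {"ax": 0, "ay": 0, "az": 0, "dx": 0, "dy": 0, "dz": 0, "claw": 10}, {"ax": 0, "ay": 0, "az": 0, "dx": 0, "dy": 0, "dz": 0, "claw": 10}, {"ax": 0, "ay": 0, "az": 0, "dx": 0, "dy": 0, "dz": 0, "claw": 10}, {"ax": 0, "ay": 0, "az": 0, "dx": 0, "dy": 0, "dz": 0, "claw": 10}, {"ax": 0, "ay": 0, "az": 0, "dx": 0, "dy": 0, "dz": 0, "claw": 10}, {"ax": 0, "ay": 0, "az": 0, "dx": 0, "dy": 0, "dz": 0, "claw": 10}]'

```text
time_s: 8.45
tcp_pos: [0.4448, -0.008, 0.0606]
ee_rot: [[0.998, -0.063, -0.0], [-0.063, -0.998, -0.0], [-0.0, 0.0, -1.0]]
wrist_force: [0.5, -2.0, 1.4]
gripper_width: 0.35
gripper_force: 29.9
```

Call:
play_rows --steps '[{"ax": 0, "ay": 0, "az": 0, "dx": 0, "dy": 0, "dz": -20, "claw": 10}, {"ax": 0, "ay": 0, "az": 0, "dx": 0, "dy": 0, "dz": -40, "claw": 10}, {"ax": 0, "ay": 0, "az": 0, "dx": 2, "dy": 25, "dz": 0, "claw": 10}, {"ax": 0, "ay": 0, "az": 0, "dx": 3, "dy": 38, "dz": 0, "claw": 10}, {"ax": 0, "ay": 0, "az": 0, "dx": 3, "dy": 38, "dz": 0, "claw": 10}, {"ax": 0, "ay": 0, "az": 0, "dx": 3, "dy": 38, "dz": 0, "claw": 10}, {"ax": 0, "ay": 0, "az": 0, "dx": 3, "dy": 38, "dz": 0, "claw": 10}, {"ax": 0, "ay": 0, "az": 0, "dx": 3, "dy": 38, "dz": 0, "claw": 10}, {"ax": 0, "ay": 0, "az": 0, "dx": 3, "dy": 38, "dz": 0, "claw": 10}, {"ax": 0, "ay": 0, "az": 0, "dx": 3, "dy": 38, "dz": 0, "claw": 10}, {"ax": 0, "ay": 0, "az": 0, "dx": 2.5, "dy": 30, "dz": 0, "claw": 10}, {"ax": 0, "ay": 0, "az": 0, "dx": 0, "dy": 0, "dz": 0, "claw": 10}, {"ax": 0, "ay": 0, "az": 0, "dx": 0, "dy": 0, "dz": 30, "claw": 10}, {"ax": 0, "ay": 0, "az": 0, "dx": 0, "dy": 0, "dz": 20, "claw": 10}, {"ax": 0, "ay": 0, "az": 0, "dx": 0, "dy": 0, "dz": 6, "claw": 10}, {"ax": 0, "ay": 0, "az": 0, "dx": 0, "dy": 0, "dz": 2, "claw": 10}, {"ax": 0, "ay": 0, "az": 0, "dx": 0, "dy": 0, "dz": 0, "claw": 10}]'

```text
time_s: 10.15
tcp_pos: [0.4507, -0.3295, 0.0628]
ee_rot: [[0.998, -0.063, 0.001], [-0.063, -0.998, -0.0], [0.001, 0.0, -1.0]]
wrist_force: [0.6, 0.2, -3.9]
gripper_width: 0.349
gripper_force: 29.9
```

Call:
play_rows --steps '[{"ax": 0, "ay": 0, "az": 0, "dx": 0, "dy": 0, "dz": 0, "claw": 87}, {"ax": 0, "ay": 0, "az": 0, "dx": 0, "dy": 0, "dz": 0, "claw": 87}, {"ax": 0, "ay": 0, "az": 0, "dx": 0, "dy": 0, "dz": 0, "claw": 87}, {"ax": 0, "ay": 0, "az": 0, "dx": 0, "dy": 0, "dz": 0, "claw": 87}, {"ax": 0, "ay": 0, "az": 0, "dx": 0, "dy": 0, "dz": -20, "claw": 87}, {"ax": 0, "ay": 0, "az": 0, "dx": 0, "dy": 0, "dz": -45, "claw": 87}, {"ax": 0, "ay": 0, "az": 0, "dx": 0, "dy": 0, "dz": -45, "claw": 87}, {"ax": 0, "ay": 0, "az": 0, "dx": -1, "dy": -40, "dz": 0, "claw": 87}, {"ax": 0, "ay": 0, "az": 0, "dx": -1, "dy": -40, "dz": 0, "claw": 87}, {"ax": 0, "ay": 0, "az": 0, "dx": -1, "dy": -40, "dz": 0, "claw": 87}, {"ax": 0, "ay": 0, "az": 0, "dx": -1, "dy": -40, "dz": 0, "claw": 87}, {"ax": 0, "ay": 0, "az": 0, "dx": -1, "dy": -40, "dz": 0, "claw": 87}, {"ax": 0, "ay": 0, "az": 0, "dx": -1, "dy": -40, "dz": 0, "claw": 87}, {"ax": 0, "ay": 0, "az": 0, "dx": -1, "dy": -40, "dz": 0, "claw": 87}, {"ax": 0, "ay": 0, "az": 0, "dx": -1, "dy": -40, "dz": 0, "claw": 87}, {"ax": 0, "ay": 0, "az": 0, "dx": 0, "dy": -40, "dz": 0, "claw": 87}, {"ax": 0, "ay": 0, "az": 0, "dx": 0, "dy": -40, "dz": 0, "claw": 87}, {"ax": 0, "ay": 0, "az": 0, "dx": 0, "dy": -37, "dz": 0, "claw": 87}]'

```text
time_s: 11.95
tcp_pos: [0.4698, 0.1088, 0.1732]
ee_rot: [[0.998, -0.063, 0.001], [-0.063, -0.998, 0.001], [0.001, -0.001, -1.0]]
wrist_force: [2.0, -0.6, 0.3]
gripper_width: 1.001
gripper_force: 0.0
```

```bash
python3 - <<'E'
from h import *
import pickle
print(sense()["tcp_pos"])
# jug silhouette (bluish) near-wall rays: body circle from points at z .03-.08 on the far outer side + rim
c=pickle.load(open("w1.pkl","rb")); P=cloud(c)*1000
m=np.zeros((400,640),bool);m[:228]=1
X,Y,Z=P[...,0],P[...,1],P[...,2]
b=m&(X>440)&(X<520)&(Y>60)&(Y<150)
for lo,hi in((82,94),(45,82),(20,45)):
    s=b&(Z>lo)&(Z<hi); q=P[s][:,:2].astype(np.float32)
    print(lo,len(q),"mincircle",cv2.minEnclosingCircle(q),"ext",q.min(0),q.max(0))
    for x0 in range(445,510,8):
        r=q[(q[:,0]>=x0)&(q[:,0]<x0+8)]
        if len(r)>2: print("   x",x0+4,"y",r[:,1].min().round(),r[:,1].max().round())
E
```

```text
[0.46976619 0.10883852 0.17321096]
82 419 mincircle ((473.5798034667969, 109.5829086303711), 33.8862419128418) ext [440.0924    80.003784] [506.9746  132.97108]
   x 449 y 91.0 123.0
   x 457 y 84.0 130.0
   x 465 y 80.0 132.0
   x 473 y 80.0 133.0
   x 481 y 81.0 132.0
   x 489 y 84.0 130.0
   x 497 y 91.0 122.0
   x 505 y 97.0 111.0
45 416 mincircle ((473.2477722167969, 105.77574157714844), 32.207271575927734) ext [443.4465   74.67368] [504.6349 136.2334]
   x 449 y 82.0 128.0
   x 457 y 77.0 134.0
   x 465 y 75.0 136.0
   x 473 y 75.0 131.0
   x 481 y 75.0 129.0
   x 489 y 78.0 133.0
   x 497 y 82.0 129.0
   x 505 y 94.0 120.0
20 284 mincircle ((473.09185791015625, 105.83137512207031), 33.01210021972656) ext [442.60873  73.67446] [505.73215 137.534  ]
   x 449 y 83.0 130.0
   x 457 y 77.0 135.0
   x 465 y 74.0 137.0
   x 473 y 74.0 138.0
   x 481 y 74.0 137.0
   x 489 y 77.0 132.0
   x 497 y 82.0 131.0
   x 505 y 91.0 120.0
```

Call:
play_rows --steps '[{"ax": 0, "ay": 0, "az": 0, "dx": 3.4, "dy": 2.6, "dz": 20, "claw": 87}, {"ax": 0, "ay": 0, "az": 0, "dx": 0, "dy": 0, "dz": 30, "claw": 87}, {"ax": 0, "ay": 0, "az": 0, "dx": 0, "dy": 0, "dz": 35, "claw": 87}, {"ax": 0, "ay": 0, "az": 0, "dx": 0, "dy": 0, "dz": 25, "claw": 87}, {"ax": 0, "ay": 0, "az": 0, "dx": 0, "dy": 0, "dz": 8, "claw": 87}, {"ax": 0, "ay": 0, "az": 0, "dx": 0, "dy": 0, "dz": 0, "claw": 87}, {"ax": 0, "ay": 0, "az": 0, "dx": 0, "dy": 0, "dz": 0, "claw": 50}, {"ax": 0, "ay": 0, "az": 0, "dx": 0, "dy": 0, "dz": 0, "claw": 50}, {"ax": 0, "ay": 0, "az": 0, "dx": 0, "dy": 0, "dz": 0, "claw": 50}, {"ax": 0, "ay": 0, "az": 0, "dx": 0, "dy": 0, "dz": 0, "claw": 50}, {"ax": 0, "ay": 0, "az": 0, "dx": 0, "dy": 0, "dz": 0, "claw": 50}]'

```text
time_s: 13.05
tcp_pos: [0.4736, 0.1044, 0.0555]
ee_rot: [[0.998, -0.063, 0.002], [-0.063, -0.998, 0.001], [0.002, -0.001, -1.0]]
wrist_force: [-0.9, 0.4, 4.9]
gripper_width: 0.728
gripper_force: 30.0
```

Call:
play_rows --steps '[{"ax": 0, "ay": 0, "az": 0, "dx": 0, "dy": 0, "dz": -20, "claw": 50}, {"ax": 0, "ay": 0, "az": 0, "dx": 0, "dy": 0, "dz": -40, "claw": 50}, {"ax": 0, "ay": 0, "az": 0, "dx": 0, "dy": 0, "dz": -40, "claw": 50}, {"ax": 0, "ay": 0, "az": 0, "dx": 0, "dy": 0, "dz": -20, "claw": 50}, {"ax": 0, "ay": 0, "az": 0, "dx": 7, "dy": 30, "dz": 0, "claw": 50}, {"ax": 0, "ay": 0, "az": 0, "dx": 11, "dy": 40, "dz": 0, "claw": 50}, {"ax": 0, "ay": 0, "az": 0, "dx": 11, "dy": 40, "dz": 0, "claw": 50}, {"ax": 0, "ay": 0, "az": 0, "dx": 11, "dy": 40, "dz": 0, "claw": 50}, {"ax": 0, "ay": 0, "az": 0, "dx": 11, "dy": 40, "dz": 0, "claw": 50}, {"ax": 0, "ay": 0, "az": 0, "dx": 11, "dy": 40, "dz": 0, "claw": 50}, {"ax": 0, "ay": 0, "az": 0, "dx": 11, "dy": 40, "dz": 0, "claw": 50}, {"ax": 0, "ay": 0, "az": 0, "dx": 11, "dy": 40, "dz": 0, "claw": 50}, {"ax": 0, "ay": 0, "az": 0, "dx": 11, "dy": 40, "dz": 0, "claw": 50}, {"ax": 0, "ay": 0, "az": 0, "dx": 11, "dy": 40, "dz": 0, "claw": 50}, {"ax": 0, "ay": 0, "az": 0, "dx": 11, "dy": 38, "dz": 0, "claw": 50}, {"ax": 0, "ay": 0, "az": 0, "dx": 0, "dy": 0, "dz": 0, "claw": 50}, {"ax": 0, "ay": 0, "az": 0, "dx": 0, "dy": 0, "dz": 40, "claw": 50}, {"ax": 0, "ay": 0, "az": 0, "dx": 0, "dy": 0, "dz": 40, "claw": 50}, {"ax": 0, "ay": 0, "az": 0, "dx": 0, "dy": 0, "dz": 20, "claw": 50}, {"ax": 0, "ay": 0, "az": 0, "dx": 0, "dy": 0, "dz": 0, "claw": 50}]'

```text
time_s: 15.05
tcp_pos: [0.5593, -0.3287, 0.07]
ee_rot: [[0.998, -0.064, -0.009], [-0.064, -0.998, 0.004], [-0.01, -0.003, -1.0]]
wrist_force: [-0.3, 0.3, -1.8]
gripper_width: 0.728
gripper_force: 29.6
```

Call:
play_rows --steps '[{"ax": 0, "ay": 0, "az": 0, "dx": 3, "dy": 0, "dz": 0, "claw": 50}, {"ax": 0, "ay": 0, "az": 0, "dx": 0, "dy": 0, "dz": 0, "claw": 50}]'

```text
time_s: 15.25
tcp_pos: [0.5674, -0.3309, 0.0766]
ee_rot: [[0.998, -0.062, 0.004], [-0.062, -0.998, -0.002], [0.004, 0.001, -1.0]]
wrist_force: [0.1, -0.4, -1.7]
gripper_width: 0.729
gripper_force: 29.6
```

Call:
play_rows --steps '[{"ax": 0, "ay": 0, "az": 0, "dx": -2, "dy": 0, "dz": 10, "claw": 50}, {"ax": 0, "ay": 0, "az": 0, "dx": 0, "dy": 0, "dz": 6, "claw": 50}, {"ax": 0, "ay": 0, "az": 0, "dx": 0, "dy": 0, "dz": 3, "claw": 50}, {"ax": 0, "ay": 0, "az": 0, "dx": 0, "dy": 0, "dz": 0, "claw": 50}, {"ax": 0, "ay": 0, "az": 0, "dx": 0, "dy": 0, "dz": 0, "claw": 50}]'

```text
time_s: 15.75
tcp_pos: [0.5632, -0.3303, 0.0565]
ee_rot: [[0.998, -0.063, -0.001], [-0.063, -0.998, 0.0], [-0.001, -0.0, -1.0]]
wrist_force: [-3.2, 2.7, 5.4]
gripper_width: 0.728
gripper_force: 30.1
```

Call:
play_rows --steps '[{"ax": 0, "ay": 0, "az": 0, "dx": 0, "dy": 0, "dz": 0, "claw": 87}, {"ax": 0, "ay": 0, "az": 0, "dx": 0, "dy": 0, "dz": 0, "claw": 87}, {"ax": 0, "ay": 0, "az": 0, "dx": 0, "dy": 0, "dz": 0, "claw": 87}, {"ax": 0, "ay": 0, "az": 0, "dx": 0, "dy": 0, "dz": 0, "claw": 87}, {"ax": 0, "ay": 0, "az": 0, "dx": 0, "dy": 0, "dz": -20, "claw": 87}, {"ax": 0, "ay": 0, "az": 0, "dx": 0, "dy": 0, "dz": -45, "claw": 87}, {"ax": 0, "ay": 0, "az": 0, "dx": 0, "dy": 0, "dz": -45, "claw": 87}, {"ax": 0, "ay": 0, "az": 0, "dx": -8, "dy": -39, "dz": 0, "claw": 87}, {"ax": 0, "ay": 0, "az": 0, "dx": -8, "dy": -39, "dz": 0, "claw": 87}, {"ax": 0, "ay": 0, "az": 0, "dx": -8, "dy": -39, "dz": 0, "claw": 87}, {"ax": 0, "ay": 0, "az": 0, "dx": -8, "dy": -39, "dz": 0, "claw": 87}, {"ax": 0, "ay": 0, "az": 0, "dx": -8, "dy": -39, "dz": 0, "claw": 87}, {"ax": 0, "ay": 0, "az": 0, "dx": -8, "dy": -39, "dz": 0, "claw": 87}, {"ax": 0, "ay": 0, "az": 0, "dx": -8, "dy": -39, "dz": 0, "claw": 87}, {"ax": 0, "ay": 0, "az": 0, "dx": -8, "dy": -39, "dz": 0, "claw": 87}, {"ax": 0, "ay": 0, "az": 0, "dx": 0, "dy": 0, "dz": 0, "claw": 87}, {"ax": 0, "ay": 0, "az": 0, "dx": 0, "dy": 0, "dz": 0, "claw": 87}]'

```text
time_s: 17.45
tcp_pos: [0.5195, -0.0143, 0.1657]
ee_rot: [[0.998, -0.061, 0.0], [-0.061, -0.998, -0.0], [0.0, 0.0, -1.0]]
wrist_force: [0.0, -0.5, 0.1]
gripper_width: 1.002
gripper_force: 0.0
```

```bash
python3 - <<'E'
from h import *
print(sense()["tcp_pos"])
c=cap("wrist"); cv2.imwrite("pics/k1.png",c["frame"])
t=cap("top"); cv2.imwrite("pics/t2.png",cv2.resize(t["frame"][130:260,180:450],None,fx=2.9,fy=2.9,interpolation=cv2.INTER_CUBIC))
E
```

```text
[ 0.51954874 -0.01430308  0.16566179]
```

View pics/k1.png

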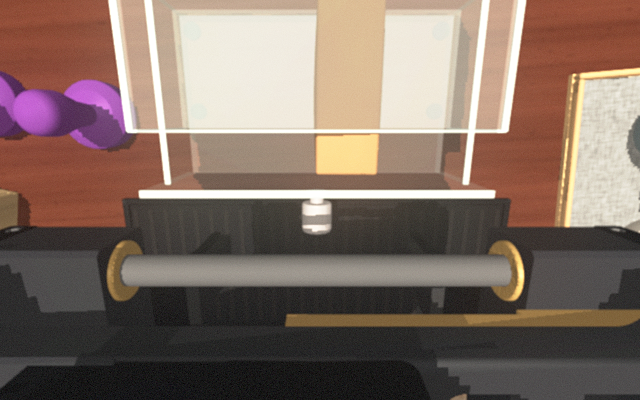

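View pics/t2.png

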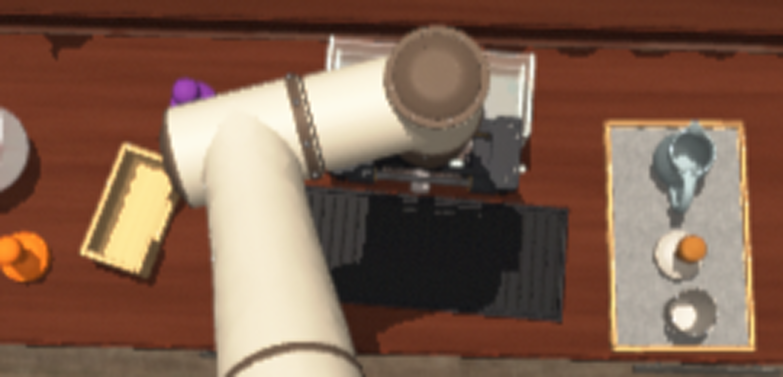

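The wrist view shows the knob at (317,216), centred between the fingers. The top view shows jug (682,165), tamper (685,252) and cup (692,312) all upright on the tray. I'll go down and grip the knob.

Call:
play_rows --steps '[{"ax": 0, "ay": 0, "az": 0, "dx": 0, "dy": 0, "dz": 30, "claw": 87}, {"ax": 0, "ay": 0, "az": 0, "dx": 0, "dy": 0, "dz": 35, "claw": 87}, {"ax": 0, "ay": 0, "az": 0, "dx": 0, "dy": 0, "dz": 20, "claw": 87}, {"ax": 0, "ay": 0, "az": 0, "dx": 0, "dy": 0, "dz": 10, "claw": 60}, {"ax": 0, "ay": 0, "az": 0, "dx": 0, "dy": 0, "dz": 0, "claw": 10}, {"ax": 0, "ay": 0, "az": 0, "dx": 0, "dy": 0, "dz": 0, "claw": 10}, {"ax": 0, "ay": 0, "az": 0, "dx": 0, "dy": 0, "dz": 0, "claw": 10}, {"ax": 0, "ay": 0, "az": 0, "dx": 0, "dy": 0, "dz": 0, "claw": 10}, {"ax": 0, "ay": 0, "az": 0, "dx": 0, "dy": 0, "dz": 0, "claw": 10}, {"ax": 0, "ay": 0, "az": 0, "dx": 0, "dy": 0, "dz": 0, "claw": 10}, {"ax": 0, "ay": 0, "az": 0, "dx": 0, "dy": 0, "dz": 0, "claw": 10}, {"ax": 0, "ay": 0, "az": 0, "dx": 0, "dy": 0, "dz": 0, "claw": 10}, {"ax": 0, "ay": 0, "az": 0, "dx": 0, "dy": 0, "dz": 0, "claw": 10}, {"ax": 0, "ay": 0, "az": 0, "dx": 0, "dy": 0, "dz": 0, "claw": 10}, {"ax": 0, "ay": 0, "az": 0, "dx": 0, "dy": 0, "dz": 0, "claw": 10}]'

```text
time_s: 19.05
tcp_pos: [0.5194, -0.0153, 0.0706]
ee_rot: [[0.998, -0.063, -0.0], [-0.063, -0.998, -0.0], [-0.0, 0.0, -1.0]]
wrist_force: [0.2, -2.8, 1.4]
gripper_width: 0.246
gripper_force: 30.0
```

Call:
play_rows --steps '[{"ax": 0, "ay": 0, "az": 0, "dx": -5, "dy": 0, "dz": 0, "claw": 10}, {"ax": 0, "ay": 0, "az": 0, "dx": -10, "dy": 0, "dz": 0, "claw": 10}, {"ax": 0, "ay": 0, "az": 0, "dx": -10, "dy": 0, "dz": 0, "claw": 10}, {"ax": 0, "ay": 0, "az": 0, "dx": -10, "dy": 0, "dz": 0, "claw": 10}, {"ax": 0, "ay": 0, "az": 0, "dx": -10, "dy": 0, "dz": 0, "claw": 10}, {"ax": 0, "ay": 0, "az": 0, "dx": -10, "dy": 0, "dz": 0, "claw": 10}, {"ax": 0, "ay": 0, "az": 0, "dx": -10, "dy": 0, "dz": 0, "claw": 10}, {"ax": 0, "ay": 0, "az": 0, "dx": -10, "dy": 0, "dz": 0, "claw": 10}, {"ax": 0, "ay": 0, "az": 0, "dx": -10, "dy": 0, "dz": 0, "claw": 10}, {"ax": 0, "ay": 0, "az": 0, "dx": -6, "dy": 0, "dz": 0, "claw": 10}, {"ax": 0, "ay": 0, "az": 0, "dx": -3, "dy": 0, "dz": 0, "claw": 10}, {"ax": 0, "ay": 0, "az": 0, "dx": -2, "dy": 0, "dz": 0, "claw": 10}, {"ax": 0, "ay": 0, "az": 0, "dx": 0, "dy": 0, "dz": 0, "claw": 10}, {"ax": 0, "ay": 0, "az": 0, "dx": 0, "dy": 0, "dz": 0, "claw": 10}]'

```text
time_s: 20.45
tcp_pos: [0.4225, -0.0094, 0.0705]
ee_rot: [[0.998, -0.063, -0.002], [-0.063, -0.998, -0.001], [-0.002, 0.001, -1.0]]
wrist_force: [-0.7, -4.4, 3.8]
gripper_width: 0.241
gripper_force: 30.0
```

Call:
play_rows --steps '[{"ax": 0, "ay": 0, "az": 0, "dx": -2, "dy": 0, "dz": 0, "claw": 10}, {"ax": 0, "ay": 0, "az": 0, "dx": -2, "dy": 0, "dz": 0, "claw": 10}, {"ax": 0, "ay": 0, "az": 0, "dx": -1, "dy": 0, "dz": 0, "claw": 10}, {"ax": 0, "ay": 0, "az": 0, "dx": 0, "dy": 0, "dz": 0, "claw": 10}]'

```text
time_s: 20.85
tcp_pos: [0.4206, -0.0091, 0.0706]
ee_rot: [[0.998, -0.062, 0.004], [-0.062, -0.998, -0.0], [0.004, 0.0, -1.0]]
wrist_force: [6.2, -12.1, -5.2]
gripper_width: 0.238
gripper_force: 30.0
```

Call:
play_rows --steps '[{"ax": 0, "ay": 0, "az": 0, "dx": 2, "dy": 0, "dz": 0, "claw": 87}, {"ax": 0, "ay": 0, "az": 0, "dx": 0, "dy": 0, "dz": 0, "claw": 87}, {"ax": 0, "ay": 0, "az": 0, "dx": 0, "dy": 0, "dz": 0, "claw": 87}, {"ax": 0, "ay": 0, "az": 0, "dx": 0, "dy": 0, "dz": 0, "claw": 87}, {"ax": 0, "ay": 0, "az": 0, "dx": 0, "dy": 0, "dz": 0, "claw": 87}, {"ax": 0, "ay": 0, "az": 0, "dx": 0, "dy": 0, "dz": -20, "claw": 87}, {"ax": 0, "ay": 0, "az": 0, "dx": 0, "dy": 0, "dz": -40, "claw": 87}, {"ax": 0, "ay": 0, "az": 0, "dx": 0, "dy": 0, "dz": -40, "claw": 87}, {"ax": 0, "ay": 0, "az": 0, "dx": 0, "dy": 0, "dz": -40, "claw": 87}, {"ax": 0, "ay": 0, "az": 0, "dx": 0, "dy": 0, "dz": -10, "claw": 87}, {"ax": 0, "ay": 0, "az": 0, "dx": 0, "dy": 0, "dz": 0, "claw": 87}, {"ax": 0, "ay": 0, "az": 0, "dx": 0, "dy": 0, "dz": 0, "claw": 87}]'

```text
time_s: 22.05
tcp_pos: [0.4197, -0.0088, 0.2194]
ee_rot: [[0.998, -0.064, -0.002], [-0.064, -0.998, 0.0], [-0.002, 0.0, -1.0]]
wrist_force: [-0.3, -1.2, -0.6]
gripper_width: 0.997
gripper_force: 0.0
```

```bash
python3 - <<'E'
from h import *
import pickle
print(sense()["tcp_pos"])
c=cap("wrist"); pickle.dump(c,open("w4.pkl","wb"));cv2.imwrite("pics/k2.png",c["frame"])
P=cloud(c)*1000; f=c["frame"]; h=cv2.cvtColor(f,cv2.COLOR_BGR2HSV)
m=((h[...,0]>10)&(h[...,0]<28)&(h[...,1]>70)&(P[...,2]>78)&(P[...,2]<96)&(P[...,1]>-110)&(P[...,1]<90)).astype(np.uint8); m[228:]=0
k=max(cv2.findContours(m,0,2)[0],key=cv2.contourArea); print(cv2.boundingRect(k),"z",np.median(P[...,2][m>0]))
p=np.array([pt(c,*q[0].astype(float),.088)[:2]*1000 for q in k],np.float32); print(cv2.minAreaRect(p))
E
```

```text
[ 0.4197409  -0.00884647  0.21938645]
(313, 19, 57, 144) z 89.0496558373936
((506.5891418457031, -33.44942855834961), (43.055938720703125, 108.88838195800781), 86.12313842773438)
```

View pics/k2.png

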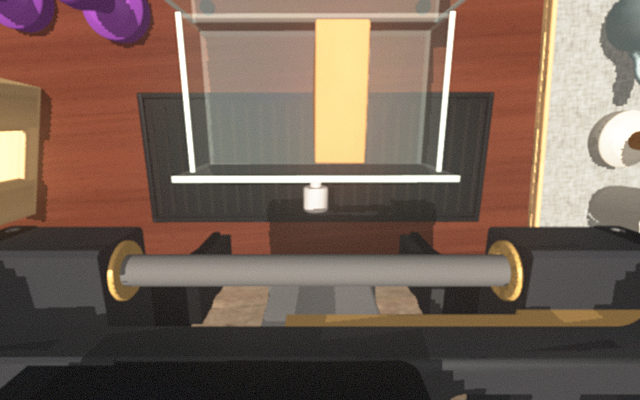

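The wrist view shows the drawer fully open, with the pack top at (342,90) wholly in front of the roof. I measure its centre at (.5066,-.0335) and its yaw at -3.9°. I'll grasp it near the top.

Call:
play_rows --steps '[{"ax": 0, "ay": 0, "az": 0, "dx": 30, "dy": 6, "dz": 10, "claw": 87}, {"ax": 0, "ay": 0, "az": 0, "dx": 30, "dy": 7, "dz": 20, "claw": 87}, {"ax": 0, "ay": 0, "az": 0, "dx": 28, "dy": 6, "dz": 20, "claw": 87}, {"ax": 0, "ay": 0, "az": 0, "dx": 0, "dy": 0, "dz": 40, "claw": 87}, {"ax": 0, "ay": 0, "az": 0, "dx": 0, "dy": 0, "dz": 32, "claw": 87}, {"ax": 0, "ay": 0, "az": 0, "dx": 0, "dy": 0, "dz": 14, "claw": 87}, {"ax": 0, "ay": 0, "az": 0, "dx": 0, "dy": 0, "dz": 3, "claw": 87}, {"ax": 0, "ay": 0, "az": 0, "dx": 0, "dy": 0, "dz": 0, "claw": 87}, {"ax": 0, "ay": 0, "az": 0, "dx": 0, "dy": 0, "dz": 0, "claw": 25}, {"ax": 0, "ay": 0, "az": 0, "dx": 0, "dy": 0, "dz": 0, "claw": 25}, {"ax": 0, "ay": 0, "az": 0, "dx": 0, "dy": 0, "dz": 0, "claw": 25}, {"ax": 0, "ay": 0, "az": 0, "dx": 0, "dy": 0, "dz": 0, "claw": 25}, {"ax": 0, "ay": 0, "az": 0, "dx": 0, "dy": 0, "dz": 0, "claw": 25}, {"ax": 0, "ay": 0, "az": 0, "dx": 0, "dy": 0, "dz": 0, "claw": 25}, {"ax": 0, "ay": 0, "az": 0, "dx": 0, "dy": 0, "dz": 0, "claw": 25}, {"ax": 0, "ay": 0, "az": 0, "dx": 0, "dy": 0, "dz": 0, "claw": 25}, {"ax": 0, "ay": 0, "az": 0, "dx": 0, "dy": 0, "dz": 0, "claw": 25}]'

```text
time_s: 23.8
tcp_pos: [0.5073, -0.0334, 0.0817]
ee_rot: [[0.998, -0.063, 0.0], [-0.063, -0.998, -0.0], [0.0, 0.0, -1.0]]
wrist_force: [0.1, -0.8, 1.8]
gripper_width: 0.529
gripper_force: 29.9
```

Call:
play_rows --steps '[{"ax": 0, "ay": 0, "az": 0, "dx": 0, "dy": 0, "dz": -15, "claw": 25}, {"ax": 0, "ay": 0, "az": 0, "dx": 0, "dy": 0, "dz": -35, "claw": 25}, {"ax": 0, "ay": 0, "az": 0, "dx": 0, "dy": 0, "dz": -40, "claw": 25}, {"ax": 0, "ay": 0, "az": 0, "dx": 0, "dy": 0, "dz": -40, "claw": 25}, {"ax": 0, "ay": 0, "az": 0, "dx": -16, "dy": -33, "dz": -18, "claw": 25}, {"ax": 0, "ay": 0, "az": 0, "dx": -16, "dy": -33, "dz": -18, "claw": 25}, {"ax": 0, "ay": 0, "az": 0, "dx": -16, "dy": -33, "dz": -18, "claw": 25}, {"ax": 0, "ay": 0, "az": 0, "dx": -17, "dy": -33, "dz": -18, "claw": 25}, {"ax": 0, "ay": 0, "az": 0, "dx": -17, "dy": -33, "dz": -18, "claw": 25}, {"ax": 0, "ay": 0, "az": 0, "dx": -17, "dy": -32, "dz": -18, "claw": 25}, {"ax": 0, "ay": 0, "az": 0, "dx": 0, "dy": 0, "dz": 0, "claw": 25}, {"ax": 0, "ay": 0, "az": 0, "dx": 0, "dy": 0, "dz": 0, "claw": 25}, {"ax": 0, "ay": 0, "az": 0, "dx": 0, "dy": 0, "dz": 0, "claw": 25}]'

```text
time_s: 25.1
tcp_pos: [0.4206, 0.1688, 0.3185]
ee_rot: [[0.998, -0.064, -0.002], [-0.064, -0.998, -0.001], [-0.002, 0.001, -1.0]]
wrist_force: [-0.5, 0.4, -0.3]
gripper_width: 0.526
gripper_force: 29.9
```

```bash
python3 - <<'E'
from h import *
import pickle
s=sense();print(s["tcp_pos"],s["gripper_width"])
c=cap("wrist"); pickle.dump(c,open("w5.pkl","wb"))
P=cloud(c)*1000; f=c["frame"]; h=cv2.cvtColor(f,cv2.COLOR_BGR2HSV)
X,Y,Z=P[...,0],P[...,1],P[...,2]
V=np.zeros((400,640),bool);V[:228]=1
m=(V&(X>380)&(X<600)&(Y>230)&(Y<430)&(Z>48)&(Z<62)).astype(np.uint8)
m=cv2.morphologyEx(m,cv2.MORPH_CLOSE,np.ones((3,3)))
k=max(cv2.findContours(m,0,2)[0],key=cv2.contourArea); print(cv2.boundingRect(k),"z",np.median(Z[m>0]))
p=np.array([pt(c,*q[0].astype(float),.054)[:2]*1000 for q in k],np.float32); print(cv2.minAreaRect(p))
# inner floor
fl=(V&(X>380)&(X<600)&(Y>250)&(Y<400)&(Z>3)&(Z<13)&(h[...,0]>12)&(h[...,0]<35)&(h[...,2]>120)).astype(np.uint8)
k2=max(cv2.findContours(fl,0,2)[0],key=cv2.contourArea); p2=np.array([pt(c,*q[0].astype(float),.007)[:2]*1000 for q in k2],np.float32); print("floor",cv2.minAreaRect(p2))
x,y,w,hh=cv2.boundingRect(k); x0,y0=max(x-25,0),max(y-25,0)
g=f[y0:y+hh+25,x0:x+w+25].copy(); g=cv2.resize(g,None,fx=4,fy=4,interpolation=cv2.INTER_CUBIC)
b=cv2.boxPoints(cv2.minAreaRect(p))
cam=lambda q:(np.array(c["rotation"]).T@(np.array([q[0]/1000,q[1]/1000,.054])-c["xyz"]))
px=[((d:=cam(q))[0]/d[2]*c["fx"]+c["cx"],d[1]/d[2]*c["fy"]+c["cy"]) for q in b]
cv2.polylines(g,[np.int32([((u-x0)*4,(v-y0)*4) for u,v in px])],True,(255,0,255),1)
print(g.shape,b); cv2.imwrite("pics/hold.png",g[:600,:800])
E
```

```text
[0.42063904 0.16884509 0.31849598] 0.5262931383992409
(146, 67, 79, 128) z nan
((483.28192138671875, 325.17144775390625), (75.76283264160156, 139.81307983398438), 72.70789337158203)
floor ((483.6637268066406, 329.49566650390625), (61.67856216430664, 130.0147705078125), 72.801025390625)
(712, 516, 3) [[405.27502 309.78146]
 [538.7688  268.22293]
 [561.2888  340.56143]
 [427.79504 382.11996]]
```

View pics/hold.png

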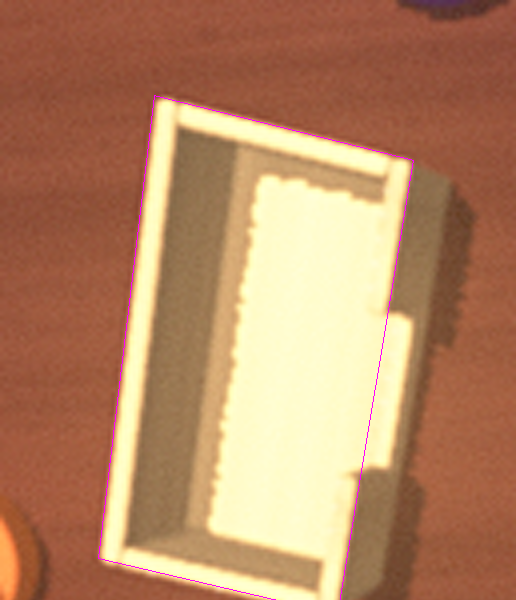

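The crop shows the rim outline fitting the holder well, with the notch on the right at (400,390). I get its centre at (.4833,.325) and its long axis at -17.25°. I'll move over it, turn 13.6°, come partway down and check.

Call:
play_rows --steps '[{"ax": 0, "ay": 0, "az": 0, "dx": 10.6, "dy": -32, "dz": 0, "claw": 25}, {"ax": 0, "ay": 0, "az": 0, "dx": 10.6, "dy": -32, "dz": 0, "claw": 25}, {"ax": 0, "ay": 0, "az": 0, "dx": 10.6, "dy": -32, "dz": 0, "claw": 25}, {"ax": 0, "ay": 0, "az": 0, "dx": 10.6, "dy": -32, "dz": 0, "claw": 25}, {"ax": 0, "ay": 0, "az": 0, "dx": 10.7, "dy": -32, "dz": 0, "claw": 25}, {"ax": 0, "ay": 0, "az": 6.8, "dx": 0, "dy": 0, "dz": 30, "claw": 25}, {"ax": 0, "ay": 0, "az": 6.8, "dx": 0, "dy": 0, "dz": 40, "claw": 25}, {"ax": 0, "ay": 0, "az": 0, "dx": 0, "dy": 0, "dz": 40, "claw": 25}, {"ax": 0, "ay": 0, "az": 0, "dx": 0, "dy": 0, "dz": 40, "claw": 25}, {"ax": 0, "ay": 0, "az": 0, "dx": 0, "dy": 0, "dz": 18, "claw": 25}, {"ax": 0, "ay": 0, "az": 0, "dx": 0, "dy": 0, "dz": 0, "claw": 25}, {"ax": 0, "ay": 0, "az": 0, "dx": 0, "dy": 0, "dz": 0, "claw": 25}, {"ax": 0, "ay": 0, "az": 0, "dx": 0, "dy": 0, "dz": 0, "claw": 25}]'

```text
time_s: 26.45
tcp_pos: [0.4853, 0.3262, 0.1531]
ee_rot: [[0.955, -0.297, 0.002], [-0.297, -0.955, 0.002], [0.002, -0.003, -1.0]]
wrist_force: [0.8, 0.1, -0.4]
gripper_width: 0.528
gripper_force: 29.9
```

Call:
play_rows --steps '[{"ax": 0, "ay": 0, "az": 0, "dx": -1, "dy": 1, "dz": 20, "claw": 25}, {"ax": 0, "ay": 0, "az": 0, "dx": 0, "dy": 0, "dz": 20, "claw": 25}, {"ax": 0, "ay": 0, "az": 0, "dx": 0, "dy": 0, "dz": 15, "claw": 25}, {"ax": 0, "ay": 0, "az": 0, "dx": 0, "dy": 0, "dz": 12, "claw": 25}, {"ax": 0, "ay": 0, "az": 0, "dx": 0, "dy": 0, "dz": 7, "claw": 25}, {"ax": 0, "ay": 0, "az": 0, "dx": 0, "dy": 0, "dz": 2, "claw": 25}, {"ax": 0, "ay": 0, "az": 0, "dx": 0, "dy": 0, "dz": 0, "claw": 25}, {"ax": 0, "ay": 0, "az": 0, "dx": 0, "dy": 0, "dz": 0, "claw": 25}]'

```text
time_s: 27.25
tcp_pos: [0.4834, 0.3257, 0.0764]
ee_rot: [[0.955, -0.296, 0.001], [-0.296, -0.955, 0.001], [0.001, -0.002, -1.0]]
wrist_force: [0.4, -0.4, -0.4]
gripper_width: 0.524
gripper_force: 29.9
```

Call:
play_rows --steps '[{"ax": 0, "ay": 0, "az": 0, "dx": 0, "dy": 0, "dz": 0, "claw": 87}, {"ax": 0, "ay": 0, "az": 0, "dx": 0, "dy": 0, "dz": 0, "claw": 87}, {"ax": 0, "ay": 0, "az": 0, "dx": 0, "dy": 0, "dz": 0, "claw": 87}, {"ax": 0, "ay": 0, "az": 0, "dx": 0, "dy": 0, "dz": 0, "claw": 87}, {"ax": 0, "ay": 0, "az": 0, "dx": 0, "dy": 0, "dz": -20, "claw": 87}, {"ax": 0, "ay": 0, "az": 0, "dx": 0, "dy": 0, "dz": -45, "claw": 87}, {"ax": 0, "ay": 0, "az": 0, "dx": 0, "dy": 0, "dz": -45, "claw": 87}, {"ax": 0, "ay": 0, "az": 0, "dx": 0, "dy": 0, "dz": -45, "claw": 87}, {"ax": 0, "ay": 0, "az": 0, "dx": 0, "dy": 0, "dz": -45, "claw": 87}, {"ax": 0, "ay": 0, "az": -6.8, "dx": 0, "dy": 0, "dz": 0, "claw": 87}, {"ax": 0, "ay": 0, "az": -6.8, "dx": 0, "dy": 0, "dz": 0, "claw": 87}, {"ax": 0, "ay": 0, "az": 0, "dx": -10, "dy": 38, "dz": 0, "claw": 87}, {"ax": 0, "ay": 0, "az": 0, "dx": -10, "dy": 38, "dz": 0, "claw": 87}, {"ax": 0, "ay": 0, "az": 0, "dx": -11, "dy": 38, "dz": 0, "claw": 87}, {"ax": 0, "ay": 0, "az": 0, "dx": -11, "dy": 38, "dz": 0, "claw": 87}, {"ax": 0, "ay": 0, "az": 0, "dx": 0, "dy": 0, "dz": 0, "claw": 87}, {"ax": 0, "ay": 0, "az": 0, "dx": 0, "dy": 0, "dz": 0, "claw": 87}]'

```text
time_s: 28.95
tcp_pos: [0.4313, 0.1756, 0.2762]
ee_rot: [[0.998, -0.064, 0.001], [-0.064, -0.998, 0.001], [0.001, -0.001, -1.0]]
wrist_force: [1.1, 0.7, 0.3]
gripper_width: 1.0
gripper_force: 0.0
```

```bash
python3 - <<'E'
from h import *
s=sense();print(s["tcp_pos"],s["ee_rot"][0])
c=cap("wrist"); cv2.imwrite("pics/p1.png",c["frame"]); P=cloud(c)*1000
X,Y,Z=P[...,0],P[...,1],P[...,2]
V=np.zeros((400,640),bool);V[:228]=1
m=(V&(X>380)&(X<600)&(Y>230)&(Y<430)&(Z>70)&(Z<100)).astype(np.uint8)
k=max(cv2.findContours(m,0,2)[0],key=cv2.contourArea); print("z",np.percentile(Z[m>0],[5,50,95]))
p=np.array([pt(c,*q[0].astype(float),.082)[:2]*1000 for q in k],np.float32); print(cv2.minAreaRect(p))
E
```

```text
[0.43129867 0.17560671 0.27620126] [ 0.99792829 -0.06432151  0.00136431]
z [75.22939134 82.91449097 84.23165984]
((481.5952453613281, 322.3325500488281), (49.10910415649414, 110.40452575683594), 72.6055908203125)
```

View pics/p1.png

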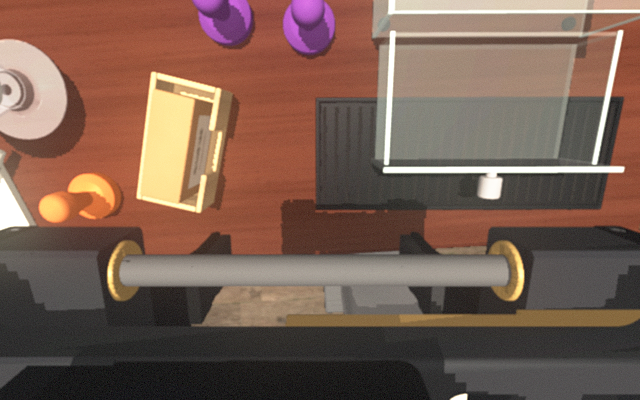

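The pack is seated upright in the holder at (180,145), with its top at 83 mm. Next I'll shut the drawer by its knob.

Call:
play_rows --steps '[{"ax": 0, "ay": 0, "az": 0, "dx": 1, "dy": 37, "dz": 16, "claw": 87}, {"ax": 0, "ay": 0, "az": 0, "dx": 0, "dy": 37, "dz": 20, "claw": 87}, {"ax": 0, "ay": 0, "az": 0, "dx": 0, "dy": 37, "dz": 20, "claw": 87}, {"ax": 0, "ay": 0, "az": 0, "dx": 0, "dy": 37, "dz": 20, "claw": 87}, {"ax": 0, "ay": 0, "az": 0, "dx": 0, "dy": 37, "dz": 20, "claw": 87}, {"ax": 0, "ay": 0, "az": 0, "dx": 0, "dy": 0, "dz": 40, "claw": 87}, {"ax": 0, "ay": 0, "az": 0, "dx": 0, "dy": 0, "dz": 40, "claw": 87}, {"ax": 0, "ay": 0, "az": 0, "dx": 0, "dy": 0, "dz": 22, "claw": 87}, {"ax": 0, "ay": 0, "az": 0, "dx": 0, "dy": 0, "dz": 8, "claw": 70}, {"ax": 0, "ay": 0, "az": 0, "dx": 0, "dy": 0, "dz": 0, "claw": 10}, {"ax": 0, "ay": 0, "az": 0, "dx": 0, "dy": 0, "dz": 0, "claw": 10}, {"ax": 0, "ay": 0, "az": 0, "dx": 0, "dy": 0, "dz": 0, "claw": 10}, {"ax": 0, "ay": 0, "az": 0, "dx": 0, "dy": 0, "dz": 0, "claw": 10}, {"ax": 0, "ay": 0, "az": 0, "dx": 0, "dy": 0, "dz": 0, "claw": 10}, {"ax": 0, "ay": 0, "az": 0, "dx": 0, "dy": 0, "dz": 0, "claw": 10}, {"ax": 0, "ay": 0, "az": 0, "dx": 0, "dy": 0, "dz": 0, "claw": 10}, {"ax": 0, "ay": 0, "az": 0, "dx": 0, "dy": 0, "dz": 0, "claw": 10}, {"ax": 0, "ay": 0, "az": 0, "dx": 0, "dy": 0, "dz": 0, "claw": 10}, {"ax": 0, "ay": 0, "az": 0, "dx": 0, "dy": 0, "dz": 0, "claw": 10}]'

```text
time_s: 30.9
tcp_pos: [0.4205, -0.0092, 0.0696]
ee_rot: [[0.998, -0.063, -0.001], [-0.063, -0.998, -0.001], [-0.001, 0.001, -1.0]]
wrist_force: [1.3, -5.6, 0.7]
gripper_width: 0.242
gripper_force: 30.0
```

Call:
play_rows --steps '[{"ax": 0, "ay": 0, "az": 0, "dx": 5, "dy": 0, "dz": 0, "claw": 10}, {"ax": 0, "ay": 0, "az": 0, "dx": 10, "dy": 0, "dz": 0, "claw": 10}, {"ax": 0, "ay": 0, "az": 0, "dx": 10, "dy": 0, "dz": 0, "claw": 10}, {"ax": 0, "ay": 0, "az": 0, "dx": 10, "dy": 0, "dz": 0, "claw": 10}, {"ax": 0, "ay": 0, "az": 0, "dx": 10, "dy": 0, "dz": 0, "claw": 10}, {"ax": 0, "ay": 0, "az": 0, "dx": 10, "dy": 0, "dz": 0, "claw": 10}, {"ax": 0, "ay": 0, "az": 0, "dx": 10, "dy": 0, "dz": 0, "claw": 10}, {"ax": 0, "ay": 0, "az": 0, "dx": 10, "dy": 0, "dz": 0, "claw": 10}, {"ax": 0, "ay": 0, "az": 0, "dx": 10, "dy": 0, "dz": 0, "claw": 10}, {"ax": 0, "ay": 0, "az": 0, "dx": 7, "dy": 0, "dz": 0, "claw": 10}, {"ax": 0, "ay": 0, "az": 0, "dx": 4, "dy": 0, "dz": 0, "claw": 10}, {"ax": 0, "ay": 0, "az": 0, "dx": 2, "dy": 0, "dz": 0, "claw": 10}, {"ax": 0, "ay": 0, "az": 0, "dx": 0, "dy": 0, "dz": 0, "claw": 10}, {"ax": 0, "ay": 0, "az": 0, "dx": 0, "dy": 0, "dz": 0, "claw": 10}]'

```text
time_s: 32.3
tcp_pos: [0.5196, -0.0153, 0.0696]
ee_rot: [[0.998, -0.063, 0.001], [-0.063, -0.998, -0.001], [0.001, 0.0, -1.0]]
wrist_force: [-0.5, -5.1, 2.4]
gripper_width: 0.244
gripper_force: 30.0
```

Call:
play_rows --steps '[{"ax": 0, "ay": 0, "az": 0, "dx": 1, "dy": 0, "dz": 0, "claw": 10}, {"ax": 0, "ay": 0, "az": 0, "dx": 1, "dy": 0, "dz": 0, "claw": 10}, {"ax": 0, "ay": 0, "az": 0, "dx": 1, "dy": 0, "dz": 0, "claw": 10}, {"ax": 0, "ay": 0, "az": 0, "dx": 0, "dy": 0, "dz": 0, "claw": 10}]'

```text
time_s: 32.7
tcp_pos: [0.5204, -0.0154, 0.0696]
ee_rot: [[0.998, -0.064, -0.004], [-0.064, -0.998, -0.001], [-0.004, 0.001, -1.0]]
wrist_force: [-5.1, -3.8, 7.0]
gripper_width: 0.24
gripper_force: 30.0
```

Call:
play_rows --steps '[{"ax": 0, "ay": 0, "az": 0, "dx": 1.5, "dy": 0, "dz": 0, "claw": 10}, {"ax": 0, "ay": 0, "az": 0, "dx": 1, "dy": 0, "dz": 0, "claw": 10}, {"ax": 0, "ay": 0, "az": 0, "dx": 0, "dy": 0, "dz": 0, "claw": 10}, {"ax": 0, "ay": 0, "az": 0, "dx": 0, "dy": 0, "dz": 0, "claw": 10}]'

```text
time_s: 33.1
tcp_pos: [0.5204, -0.0154, 0.0695]
ee_rot: [[0.998, -0.064, -0.009], [-0.064, -0.998, -0.001], [-0.008, 0.002, -1.0]]
wrist_force: [-11.1, -0.1, 12.9]
gripper_width: 0.242
gripper_force: 30.1
```

Call:
play_rows --steps '[{"ax": 0, "ay": 0, "az": 0, "dx": 0, "dy": 0, "dz": 0, "claw": 87}, {"ax": 0, "ay": 0, "az": 0, "dx": 0, "dy": 0, "dz": 0, "claw": 87}, {"ax": 0, "ay": 0, "az": 0, "dx": 0, "dy": 0, "dz": 0, "claw": 87}, {"ax": 0, "ay": 0, "az": 0, "dx": 0, "dy": 0, "dz": 0, "claw": 87}, {"ax": 0, "ay": 0, "az": 0, "dx": 0, "dy": 0, "dz": -20, "claw": 87}, {"ax": 0, "ay": 0, "az": 0, "dx": 0, "dy": 0, "dz": -45, "claw": 87}, {"ax": 0, "ay": 0, "az": 0, "dx": 0, "dy": 0, "dz": -45, "claw": 87}, {"ax": 0, "ay": 0, "az": 0, "dx": 7, "dy": 39, "dz": 0, "claw": 87}, {"ax": 0, "ay": 0, "az": 0, "dx": 7, "dy": 39, "dz": 0, "claw": 87}, {"ax": 0, "ay": 0, "az": 0, "dx": 7, "dy": 39, "dz": 0, "claw": 87}, {"ax": 0, "ay": 0, "az": 0, "dx": 7, "dy": 39, "dz": 0, "claw": 87}, {"ax": 0, "ay": 0, "az": 0, "dx": 7, "dy": 39, "dz": 0, "claw": 87}, {"ax": 0, "ay": 0, "az": 0, "dx": 8, "dy": 39, "dz": 0, "claw": 87}, {"ax": 0, "ay": 0, "az": 0, "dx": 8, "dy": 39, "dz": 0, "claw": 87}, {"ax": 0, "ay": 0, "az": 0, "dx": 8, "dy": 39, "dz": 0, "claw": 87}, {"ax": 0, "ay": 0, "az": 0, "dx": 0, "dy": 0, "dz": 0, "claw": 87}, {"ax": 0, "ay": 0, "az": 0, "dx": 0, "dy": 0, "dz": 0, "claw": 87}]'

```text
time_s: 34.8
tcp_pos: [0.5628, -0.3309, 0.1785]
ee_rot: [[0.998, -0.065, -0.001], [-0.065, -0.998, 0.001], [-0.001, -0.001, -1.0]]
wrist_force: [-1.0, 0.4, 0.9]
gripper_width: 1.004
gripper_force: 0.0
```

Call:
play_rows --steps '[{"ax": 0, "ay": 0, "az": 0, "dx": 0, "dy": 0, "dz": 25, "claw": 87}, {"ax": 0, "ay": 0, "az": 0, "dx": 0, "dy": 0, "dz": 30, "claw": 87}, {"ax": 0, "ay": 0, "az": 0, "dx": 0, "dy": 0, "dz": 35, "claw": 87}, {"ax": 0, "ay": 0, "az": 0, "dx": 0, "dy": 0, "dz": 25, "claw": 87}, {"ax": 0, "ay": 0, "az": 0, "dx": 0, "dy": 0, "dz": 7, "claw": 87}, {"ax": 0, "ay": 0, "az": 0, "dx": 0, "dy": 0, "dz": 0, "claw": 87}, {"ax": 0, "ay": 0, "az": 0, "dx": 0, "dy": 0, "dz": 0, "claw": 50}, {"ax": 0, "ay": 0, "az": 0, "dx": 0, "dy": 0, "dz": 0, "claw": 50}, {"ax": 0, "ay": 0, "az": 0, "dx": 0, "dy": 0, "dz": 0, "claw": 50}, {"ax": 0, "ay": 0, "az": 0, "dx": 0, "dy": 0, "dz": 0, "claw": 50}, {"ax": 0, "ay": 0, "az": 0, "dx": 0, "dy": 0, "dz": 0, "claw": 50}]'

```text
time_s: 35.9
tcp_pos: [0.5635, -0.3304, 0.0586]
ee_rot: [[0.998, -0.063, 0.002], [-0.063, -0.998, -0.001], [0.002, 0.0, -1.0]]
wrist_force: [-0.2, 1.1, 4.6]
gripper_width: 0.724
gripper_force: 30.0
```

Call:
play_rows --steps '[{"ax": 0, "ay": 0, "az": 0, "dx": 0, "dy": 0, "dz": -20, "claw": 50}, {"ax": 0, "ay": 0, "az": 0, "dx": 0, "dy": 0, "dz": -40, "claw": 50}, {"ax": 0, "ay": 0, "az": 0, "dx": 0, "dy": 0, "dz": -40, "claw": 50}, {"ax": 0, "ay": 0, "az": 0, "dx": 0, "dy": 0, "dz": -20, "claw": 50}, {"ax": 0, "ay": 0, "az": 0, "dx": -11, "dy": -30, "dz": 0, "claw": 50}, {"ax": 0, "ay": 0, "az": 0, "dx": -11, "dy": -40, "dz": 0, "claw": 50}, {"ax": 0, "ay": 0, "az": 0, "dx": -11, "dy": -40, "dz": 0, "claw": 50}, {"ax": 0, "ay": 0, "az": 0, "dx": -11, "dy": -40, "dz": 0, "claw": 50}, {"ax": 0, "ay": 0, "az": 0, "dx": -11, "dy": -40, "dz": 0, "claw": 50}, {"ax": 0, "ay": 0, "az": 0, "dx": -11, "dy": -40, "dz": 0, "claw": 50}, {"ax": 0, "ay": 0, "az": 0, "dx": -11, "dy": -40, "dz": 0, "claw": 50}, {"ax": 0, "ay": 0, "az": 0, "dx": -10, "dy": -40, "dz": 0, "claw": 50}, {"ax": 0, "ay": 0, "az": 0, "dx": -10, "dy": -40, "dz": 0, "claw": 50}, {"ax": 0, "ay": 0, "az": 0, "dx": -10, "dy": -40, "dz": 0, "claw": 50}, {"ax": 0, "ay": 0, "az": 0, "dx": -10, "dy": -39, "dz": 0, "claw": 50}, {"ax": 0, "ay": 0, "az": 0, "dx": 0, "dy": 0, "dz": 0, "claw": 50}, {"ax": 0, "ay": 0, "az": 0, "dx": 0, "dy": 0, "dz": 0, "claw": 50}, {"ax": 0, "ay": 0, "az": 0, "dx": 0, "dy": 0, "dz": 0, "claw": 50}, {"ax": 0, "ay": 0, "az": 0, "dx": 0, "dy": 0, "dz": 0, "claw": 50}]'

```text
time_s: 37.8
tcp_pos: [0.4734, 0.1043, 0.1774]
ee_rot: [[0.998, -0.065, -0.001], [-0.065, -0.998, -0.0], [-0.0, 0.0, -1.0]]
wrist_force: [-0.4, 0.1, -1.1]
gripper_width: 0.723
gripper_force: 29.6
```

Call:
play_rows --steps '[{"ax": 0, "ay": 0, "az": 0, "dx": 0.3, "dy": -1.2, "dz": 30, "claw": 50}, {"ax": 0, "ay": 0, "az": 0, "dx": 0, "dy": 0, "dz": 40, "claw": 50}, {"ax": 0, "ay": 0, "az": 0, "dx": 0, "dy": 0, "dz": 30, "claw": 50}, {"ax": 0, "ay": 0, "az": 0, "dx": 0, "dy": 0, "dz": 14, "claw": 50}, {"ax": 0, "ay": 0, "az": 0, "dx": 0, "dy": 0, "dz": 4, "claw": 50}, {"ax": 0, "ay": 0, "az": 0, "dx": 0, "dy": 0, "dz": 1, "claw": 50}, {"ax": 0, "ay": 0, "az": 0, "dx": 0, "dy": 0, "dz": 0, "claw": 50}, {"ax": 0, "ay": 0, "az": 0, "dx": 0, "dy": 0, "dz": 0, "claw": 50}]'

```text
time_s: 38.6
tcp_pos: [0.4746, 0.1068, 0.0596]
ee_rot: [[0.998, -0.064, 0.002], [-0.064, -0.998, 0.001], [0.002, -0.001, -1.0]]
wrist_force: [0.4, 0.3, -2.0]
gripper_width: 0.722
gripper_force: 29.6
```

Call:
play_rows --steps '[{"ax": 0, "ay": 0, "az": 0, "dx": -1, "dy": 1, "dz": 1.5, "claw": 50}, {"ax": 0, "ay": 0, "az": 0, "dx": 0, "dy": 0, "dz": 0, "claw": 50}, {"ax": 0, "ay": 0, "az": 0, "dx": 0, "dy": 0, "dz": 0, "claw": 50}, {"ax": 0, "ay": 0, "az": 0, "dx": 0, "dy": 0, "dz": 0, "claw": 50}]'

```text
time_s: 39.0
tcp_pos: [0.4733, 0.1058, 0.0576]
ee_rot: [[0.998, -0.063, 0.001], [-0.063, -0.998, 0.0], [0.001, -0.001, -1.0]]
wrist_force: [0.2, -0.9, 1.9]
gripper_width: 0.725
gripper_force: 29.8
```

Call:
play_rows --steps '[{"ax": 0, "ay": 0, "az": 0, "dx": 0, "dy": 0, "dz": 0, "claw": 87}, {"ax": 0, "ay": 0, "az": 0, "dx": 0, "dy": 0, "dz": 0, "claw": 87}, {"ax": 0, "ay": 0, "az": 0, "dx": 0, "dy": 0, "dz": 0, "claw": 87}, {"ax": 0, "ay": 0, "az": 0, "dx": 0, "dy": 0, "dz": 0, "claw": 87}, {"ax": 0, "ay": 0, "az": 0, "dx": 0, "dy": 0, "dz": -20, "claw": 87}, {"ax": 0, "ay": 0, "az": 0, "dx": 0, "dy": 0, "dz": -45, "claw": 87}, {"ax": 0, "ay": 0, "az": 0, "dx": 0, "dy": 0, "dz": -45, "claw": 87}, {"ax": 0, "ay": 0, "az": 0, "dx": 0, "dy": 40, "dz": 0, "claw": 87}, {"ax": 0, "ay": 0, "az": 0, "dx": 0, "dy": 40, "dz": 0, "claw": 87}, {"ax": 0, "ay": 0, "az": 0, "dx": 0, "dy": 40, "dz": 0, "claw": 87}, {"ax": 0, "ay": 0, "az": 0, "dx": 0, "dy": 40, "dz": 0, "claw": 87}, {"ax": 0, "ay": 0, "az": 0, "dx": 0, "dy": 40, "dz": 0, "claw": 87}, {"ax": 0, "ay": 0, "az": 0, "dx": 1, "dy": 40, "dz": 0, "claw": 87}, {"ax": 0, "ay": 0, "az": 0, "dx": 1, "dy": 40, "dz": 0, "claw": 87}, {"ax": 0, "ay": 0, "az": 0, "dx": 1, "dy": 40, "dz": 0, "claw": 87}, {"ax": 0, "ay": 0, "az": 0, "dx": 1, "dy": 40, "dz": 0, "claw": 87}, {"ax": 0, "ay": 0, "az": 0, "dx": 1, "dy": 40, "dz": 0, "claw": 87}, {"ax": 0, "ay": 0, "az": 0, "dx": 0, "dy": 36, "dz": 0, "claw": 87}, {"ax": 0, "ay": 0, "az": 0, "dx": 0, "dy": 0, "dz": 0, "claw": 87}, {"ax": 0, "ay": 0, "az": 0, "dx": 0, "dy": 0, "dz": 0, "claw": 87}]'

```text
time_s: 41.0
tcp_pos: [0.4494, -0.3302, 0.1664]
ee_rot: [[0.998, -0.065, -0.001], [-0.065, -0.998, 0.001], [-0.001, -0.001, -1.0]]
wrist_force: [0.2, 0.2, 0.6]
gripper_width: 1.001
gripper_force: 0.0
```

Call:
play_rows --steps '[{"ax": 0, "ay": 0, "az": 0, "dx": 1.2, "dy": -0.6, "dz": 20, "claw": 87}, {"ax": 0, "ay": 0, "az": 0, "dx": 0, "dy": 0, "dz": 40, "claw": 87}, {"ax": 0, "ay": 0, "az": 0, "dx": 0, "dy": 0, "dz": 30, "claw": 87}, {"ax": 0, "ay": 0, "az": 0, "dx": 0, "dy": 0, "dz": 12, "claw": 87}, {"ax": 0, "ay": 0, "az": 0, "dx": 0, "dy": 0, "dz": 1.5, "claw": 60}, {"ax": 0, "ay": 0, "az": 0, "dx": 0, "dy": 0, "dz": 0, "claw": 10}, {"ax": 0, "ay": 0, "az": 0, "dx": 0, "dy": 0, "dz": 0, "claw": 10}, {"ax": 0, "ay": 0, "az": 0, "dx": 0, "dy": 0, "dz": 0, "claw": 10}, {"ax": 0, "ay": 0, "az": 0, "dx": 0, "dy": 0, "dz": 0, "claw": 10}, {"ax": 0, "ay": 0, "az": 0, "dx": 0, "dy": 0, "dz": 0, "claw": 10}, {"ax": 0, "ay": 0, "az": 0, "dx": 0, "dy": 0, "dz": 0, "claw": 10}, {"ax": 0, "ay": 0, "az": 0, "dx": 0, "dy": 0, "dz": 0, "claw": 10}, {"ax": 0, "ay": 0, "az": 0, "dx": 0, "dy": 0, "dz": 0, "claw": 10}, {"ax": 0, "ay": 0, "az": 0, "dx": 0, "dy": 0, "dz": 0, "claw": 10}]'

```text
time_s: 42.4
tcp_pos: [0.4515, -0.3297, 0.0638]
ee_rot: [[0.998, -0.063, 0.0], [-0.063, -0.998, -0.001], [0.001, 0.001, -1.0]]
wrist_force: [-0.7, -1.8, 0.2]
gripper_width: 0.352
gripper_force: 29.9
```

Call:
play_rows --steps '[{"ax": 0, "ay": 0, "az": 0, "dx": 0, "dy": 0, "dz": -20, "claw": 10}, {"ax": 0, "ay": 0, "az": 0, "dx": 0, "dy": 0, "dz": -40, "claw": 10}, {"ax": 0, "ay": 0, "az": 0, "dx": -2, "dy": -25, "dz": 0, "claw": 10}, {"ax": 0, "ay": 0, "az": 0, "dx": -3, "dy": -38, "dz": 0, "claw": 10}, {"ax": 0, "ay": 0, "az": 0, "dx": -3, "dy": -38, "dz": 0, "claw": 10}, {"ax": 0, "ay": 0, "az": 0, "dx": -3, "dy": -38, "dz": 0, "claw": 10}, {"ax": 0, "ay": 0, "az": 0, "dx": -3, "dy": -38, "dz": 0, "claw": 10}, {"ax": 0, "ay": 0, "az": 0, "dx": -3, "dy": -38, "dz": 0, "claw": 10}, {"ax": 0, "ay": 0, "az": 0, "dx": -3, "dy": -38, "dz": 0, "claw": 10}, {"ax": 0, "ay": 0, "az": 0, "dx": -3, "dy": -38, "dz": 0, "claw": 10}, {"ax": 0, "ay": 0, "az": 0, "dx": -3, "dy": -30, "dz": 0, "claw": 10}, {"ax": 0, "ay": 0, "az": 0, "dx": 0, "dy": 0, "dz": 15, "claw": 10}, {"ax": 0, "ay": 0, "az": 0, "dx": 0, "dy": 0, "dz": 25, "claw": 10}, {"ax": 0, "ay": 0, "az": 0, "dx": 0, "dy": 0, "dz": 12, "claw": 10}, {"ax": 0, "ay": 0, "az": 0, "dx": 0, "dy": 0, "dz": 5, "claw": 10}, {"ax": 0, "ay": 0, "az": 0, "dx": 0, "dy": 0, "dz": 0, "claw": 10}, {"ax": 0, "ay": 0, "az": 0, "dx": 0, "dy": 0, "dz": 0, "claw": 10}, {"ax": 0, "ay": 0, "az": 0, "dx": 0, "dy": 0, "dz": 0, "claw": 10}]'

```text
time_s: 44.2
tcp_pos: [0.4462, -0.0072, 0.0672]
ee_rot: [[0.998, -0.064, 0.002], [-0.064, -0.998, 0.001], [0.001, -0.001, -1.0]]
wrist_force: [0.1, 0.7, -4.4]
gripper_width: 0.35
gripper_force: 30.0
```

Lowering the last 4 mm.

Call:
play_rows --steps '[{"ax": 0, "ay": 0, "az": 0, "dx": -0.5, "dy": 0.3, "dz": 2, "claw": 10}, {"ax": 0, "ay": 0, "az": 0, "dx": 0, "dy": 0, "dz": 2, "claw": 10}, {"ax": 0, "ay": 0, "az": 0, "dx": 0, "dy": 0, "dz": 0, "claw": 10}, {"ax": 0, "ay": 0, "az": 0, "dx": 0, "dy": 0, "dz": 0, "claw": 10}]'

```text
time_s: 44.6
tcp_pos: [0.4454, -0.0076, 0.0628]
ee_rot: [[0.998, -0.063, 0.0], [-0.063, -0.998, 0.0], [0.0, -0.0, -1.0]]
wrist_force: [-0.2, 0.5, -1.5]
gripper_width: 0.35
gripper_force: 30.0
```

Call:
play_rows --steps '[{"ax": 0, "ay": 0, "az": 0, "dx": 0, "dy": 0, "dz": 0, "claw": 87}, {"ax": 0, "ay": 0, "az": 0, "dx": 0, "dy": 0, "dz": 0, "claw": 87}, {"ax": 0, "ay": 0, "az": 0, "dx": 0, "dy": 0, "dz": 0, "claw": 87}, {"ax": 0, "ay": 0, "az": 0, "dx": 0, "dy": 0, "dz": 0, "claw": 87}, {"ax": 0, "ay": 0, "az": 0, "dx": 0, "dy": 0, "dz": -20, "claw": 87}, {"ax": 0, "ay": 0, "az": 0, "dx": 0, "dy": 0, "dz": -40, "claw": 87}, {"ax": 0, "ay": 0, "az": 0, "dx": 0, "dy": 0, "dz": -40, "claw": 87}, {"ax": 0, "ay": 0, "az": 0, "dx": -5, "dy": 40, "dz": 0, "claw": 87}, {"ax": 0, "ay": 0, "az": 0, "dx": -6, "dy": 41, "dz": 0, "claw": 87}, {"ax": 0, "ay": 0, "az": 0, "dx": -6, "dy": 41, "dz": 0, "claw": 87}, {"ax": 0, "ay": 0, "az": 0, "dx": -6, "dy": 41, "dz": 0, "claw": 87}, {"ax": 0, "ay": 0, "az": 0, "dx": -6, "dy": 41, "dz": 0, "claw": 87}, {"ax": 0, "ay": 0, "az": 0, "dx": -6, "dy": 41, "dz": 0, "claw": 87}, {"ax": 0, "ay": 0, "az": 0, "dx": -6, "dy": 41, "dz": 0, "claw": 87}, {"ax": 0, "ay": 0, "az": 0, "dx": -5, "dy": 40, "dz": 0, "claw": 87}, {"ax": 0, "ay": 0, "az": 0, "dx": 0, "dy": 0, "dz": 0, "claw": 87}, {"ax": 0, "ay": 0, "az": 0, "dx": 0, "dy": 0, "dz": 0, "claw": 87}, {"ax": 0, "ay": 0, "az": 0, "dx": 0, "dy": 0, "dz": 0, "claw": 87}]'

```text
time_s: 46.4
tcp_pos: [0.3786, -0.3294, 0.1625]
ee_rot: [[0.998, -0.063, -0.0], [-0.063, -0.998, 0.0], [-0.0, -0.0, -1.0]]
wrist_force: [0.2, -0.0, 0.2]
gripper_width: 1.001
gripper_force: 0.0
```

Call:
play_rows --steps '[{"ax": 0, "ay": 0, "az": 0, "dx": 0, "dy": 0.7, "dz": 25, "claw": 87}, {"ax": 0, "ay": 0, "az": 0, "dx": 0, "dy": 0, "dz": 40, "claw": 87}, {"ax": 0, "ay": 0, "az": 0, "dx": 0, "dy": 0, "dz": 28, "claw": 87}, {"ax": 0, "ay": 0, "az": 0, "dx": 0, "dy": 0, "dz": 14, "claw": 87}, {"ax": 0, "ay": 0, "az": 0, "dx": 0, "dy": 0, "dz": 2.5, "claw": 87}, {"ax": 0, "ay": 0, "az": 0, "dx": 0, "dy": 0, "dz": 0, "claw": 30}, {"ax": 0, "ay": 0, "az": 0, "dx": 0, "dy": 0, "dz": 0, "claw": 30}, {"ax": 0, "ay": 0, "az": 0, "dx": 0, "dy": 0, "dz": 0, "claw": 30}, {"ax": 0, "ay": 0, "az": 0, "dx": 0, "dy": 0, "dz": 0, "claw": 30}, {"ax": 0, "ay": 0, "az": 0, "dx": 0, "dy": 0, "dz": 0, "claw": 30}, {"ax": 0, "ay": 0, "az": 0, "dx": 0, "dy": 0, "dz": 0, "claw": 30}, {"ax": 0, "ay": 0, "az": 0, "dx": 0, "dy": 0, "dz": 0, "claw": 30}, {"ax": 0, "ay": 0, "az": 0, "dx": 0, "dy": 0, "dz": 0, "claw": 30}]'

```text
time_s: 47.7
tcp_pos: [0.3788, -0.331, 0.0534]
ee_rot: [[0.998, -0.063, 0.001], [-0.063, -0.998, -0.0], [0.001, 0.0, -1.0]]
wrist_force: [-0.3, -0.2, 4.0]
gripper_width: 0.575
gripper_force: 29.7
```

Call:
play_rows --steps '[{"ax": 0, "ay": 0, "az": 0, "dx": 0, "dy": 0, "dz": -20, "claw": 30}, {"ax": 0, "ay": 0, "az": 0, "dx": 0, "dy": 0, "dz": -40, "claw": 30}, {"ax": 0, "ay": 0, "az": 0, "dx": 7, "dy": -34, "dz": 0, "claw": 30}, {"ax": 0, "ay": 0, "az": 0, "dx": 7, "dy": -34, "dz": 0, "claw": 30}, {"ax": 0, "ay": 0, "az": 0, "dx": 7, "dy": -34, "dz": 0, "claw": 30}, {"ax": 0, "ay": 0, "az": 0, "dx": 8, "dy": -34, "dz": 0, "claw": 30}, {"ax": 0, "ay": 0, "az": 0, "dx": 8, "dy": -35, "dz": 0, "claw": 30}, {"ax": 0, "ay": 0, "az": 0, "dx": 7.7, "dy": -35, "dz": 0, "claw": 30}, {"ax": 0, "ay": 0, "az": 0, "dx": 0, "dy": 0, "dz": 15, "claw": 30}, {"ax": 0, "ay": 0, "az": 0, "dx": 0, "dy": 0, "dz": 25, "claw": 30}, {"ax": 0, "ay": 0, "az": 0, "dx": 0, "dy": 0, "dz": 12, "claw": 30}, {"ax": 0, "ay": 0, "az": 0, "dx": 0, "dy": 0, "dz": 5, "claw": 30}, {"ax": 0, "ay": 0, "az": 0, "dx": 0, "dy": 0, "dz": 0, "claw": 30}, {"ax": 0, "ay": 0, "az": 0, "dx": 0, "dy": 0, "dz": 0, "claw": 30}, {"ax": 0, "ay": 0, "az": 0, "dx": 0, "dy": 0, "dz": 0, "claw": 30}]'

```text
time_s: 49.2
tcp_pos: [0.4368, -0.1281, 0.0567]
ee_rot: [[0.998, -0.064, 0.002], [-0.064, -0.998, 0.0], [0.002, -0.0, -1.0]]
wrist_force: [-0.3, 0.2, -0.6]
gripper_width: 0.576
gripper_force: 29.8
```

Call:
play_rows --steps '[{"ax": 0, "ay": 0, "az": 0, "dx": -0.3, "dy": 0, "dz": 2, "claw": 30}, {"ax": 0, "ay": 0, "az": 0, "dx": 0, "dy": 0, "dz": 1.7, "claw": 30}, {"ax": 0, "ay": 0, "az": 0, "dx": 0, "dy": 0, "dz": 0, "claw": 30}, {"ax": 0, "ay": 0, "az": 0, "dx": 0, "dy": 0, "dz": 0, "claw": 30}]'

```text
time_s: 49.6
tcp_pos: [0.4361, -0.128, 0.0525]
ee_rot: [[0.998, -0.063, 0.0], [-0.063, -0.998, -0.0], [0.0, 0.0, -1.0]]
wrist_force: [1.3, 0.1, 0.1]
gripper_width: 0.576
gripper_force: 29.7
```

Call:
play_rows --steps '[{"ax": 0, "ay": 0, "az": 0, "dx": 0, "dy": 0, "dz": 0, "claw": 87}, {"ax": 0, "ay": 0, "az": 0, "dx": 0, "dy": 0, "dz": 0, "claw": 87}, {"ax": 0, "ay": 0, "az": 0, "dx": 0, "dy": 0, "dz": 0, "claw": 87}, {"ax": 0, "ay": 0, "az": 0, "dx": 0, "dy": 0, "dz": 0, "claw": 87}, {"ax": 0, "ay": 0, "az": 0, "dx": 0, "dy": 0, "dz": -20, "claw": 87}, {"ax": 0, "ay": 0, "az": 0, "dx": 0, "dy": 0, "dz": -40, "claw": 87}, {"ax": 0, "ay": 0, "az": 0, "dx": 0, "dy": 0, "dz": -40, "claw": 87}, {"ax": 0, "ay": 0, "az": 0, "dx": 0, "dy": 0, "dz": -40, "claw": 87}, {"ax": 0, "ay": 0, "az": 0, "dx": 0, "dy": 0, "dz": -40, "claw": 87}, {"ax": 0, "ay": 0, "az": 0, "dx": 8, "dy": -34, "dz": -36, "claw": 87}, {"ax": 0, "ay": 0, "az": 0, "dx": 8, "dy": -34, "dz": -36, "claw": 87}, {"ax": 0, "ay": 0, "az": 0, "dx": 9, "dy": -33, "dz": -36, "claw": 87}, {"ax": 0, "ay": 0, "az": 0, "dx": 9, "dy": -33, "dz": -36, "claw": 87}, {"ax": 0, "ay": 0, "az": 0, "dx": 0, "dy": 0, "dz": -40, "claw": 87}, {"ax": 0, "ay": 0, "az": 0, "dx": 0, "dy": 0, "dz": -6, "claw": 87}, {"ax": 0, "ay": 0, "az": 0, "dx": 0, "dy": 0, "dz": 0, "claw": 87}, {"ax": 0, "ay": 0, "az": 0, "dx": 0, "dy": 0, "dz": 0, "claw": 87}, {"ax": 0, "ay": 0, "az": 0, "dx": 0, "dy": 0, "dz": 0, "claw": 87}]'

```text
time_s: 51.4
tcp_pos: [0.4777, 0.003, 0.4205]
ee_rot: [[0.998, -0.064, -0.003], [-0.064, -0.998, -0.001], [-0.003, 0.001, -1.0]]
wrist_force: [0.4, 0.6, -0.5]
gripper_width: 1.0
gripper_force: 0.0
```

```bash
cat > cmp.py <<'E'
from h import *
import pickle
s=sense();print(s["tcp_pos"],s["joint_velocities"].round(1).max())
c=cap("wrist"); pickle.dump(c,open("w9.pkl","wb"))
def meas(c):
    P=cloud(c)*1000; V=np.zeros((400,640),bool);V[:228]=1
    X,Y,Z=P[...,0],P[...,1],P[...,2]; o={}
    for n,b,lo,hi in (("jug_body",(440,525,60,150),20,45),("jug_rim",(440,525,60,150),82,94),("jug_all",(400,525,60,150),30,95),("tamper_top",(420,475,-40,30),80,95),("tamper_base",(400,490,-50,40),20,34),("cup_rim",(390,480,-175,-80),64,80),("cup_mid",(390,480,-175,-80),30,60)):
        m=V&(X>b[0])&(X<b[1])&(Y>b[2])&(Y<b[3])&(Z>lo)&(Z<hi); q=P[m][:,:2]
        e=np.percentile(q,[1,99],axis=0); o[n]=np.r_[cv2.minEnclosingCircle(q.astype(np.float32))[0],e.mean(0)]
    m=V&(X>405)&(X<450)&(Y>60)&(Y<150)&(Z>30); o["handle"]=np.r_[np.median(P[m][:,:2],0),0,0]
    return o
a,b=meas(pickle.load(open("w1.pkl","rb"))),meas(c)
for n in a: print(n,a[n].round(1),(b[n]-a[n]).round(1))
cv2.imwrite("pics/w9.png",c["frame"])
E
python3 cmp.py
```

```text
[0.47767302 0.00304484 0.42047639] 0.3
jug_body [473.1 105.8 474.3 105.7] [-1.3  1.1 -1.2  0.5]
jug_rim [473.6 109.6 473.1 106.6] [-0.6 -0.2 -0.2  0.8]
jug_all [457.4 105.7 457.9 105.6] [-1.5  1.4 -1.1  0.5]
tamper_top [443.7  -7.6 444.4  -7.5] [-0.3  1.3 -0.5  1.3]
tamper_base [443.7  -7.5 446.1  -7.5] [-0.5  1.5 -0.7  1. ]
cup_rim [ 435.7 -128.2  435.6 -128. ] [-0.3  0.6 -0.4  0.6]
cup_mid [ 435.7 -127.8  435.6 -127.7] [-0.4  0.6 -0.3  0.5]
handle [433.2 109.7   0.    0. ] [0.5 0.6 0.  0. ]
```

View pics/w9.png

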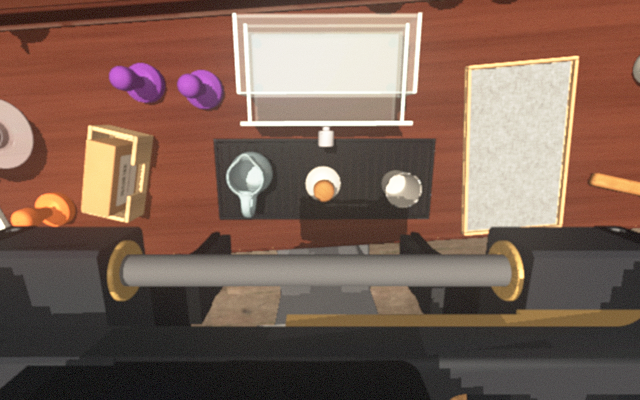

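The last view shows the jug (250,178), tamper (323,185) and cup (403,189) back within about 1.5 mm of their starting places. The drawer is shut and the pack is in the holder at (115,175). I'm handing in.

```bash
python3 -c "
from station import *
print(finish_job())"
```

```text
the job is handed in; nothing more can be done
None
```

The job is handed in at about 51 s of the 138 s allowed: the filter pack stands upright in the holder, the drawer is pushed shut to its stop, and the tamper, cup and jug are back within about 1.5 mm of where they stood.

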